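# Pin the shaker platform for transport

### The job

The bench shaker is going to another room, so lock its platform: draw the tapered locking pin from the tool block and push it down through the hole in the platform's tab and on through the hole of the bracket under it, letting the taper pull the platform into line, until its collar sits flat on the tab. Feel your way and never force the pin: keep the push gentle, easing sideways rather than pressing harder, and leave the pin in. Then swing the keeper fully across, so that its fork stands round the pin's neck, let go of everything, and leave the rack, the bottle and the bulb alone.

Things in the scene. Friction and masses are not known exactly. Their poses are not given: they have to be found in the camera images.
- pin_grip (a point): centre of the black paddle grip of the locking pin, which stands upright in the tool block. Grip 36 long (its x), 16 thick (y: pinch it this way), 36 tall: 15 to 51 mm above the collar's underside, so this point is 33 above that. In line under it: neck 12 dia, 10 long; collar 32 dia, 5 thick; shank 20 dia, 18 long; taper 48 long, narrowing evenly to a 4 mm nose. 180 to 290 g.
- pin_collar (a point): centre of the underside of the pin's collar, on the pin's axis, z up: the face that must come down on the tab. The nose of the pin is 66 mm below it. Eased well, the pin goes home with less than 12 N of push; bearing on the shaker with over 35 N it would be bent.
- tab_hole (a point): centre of the hole, 21 dia, in the steel tab at the front of the shaker's platform, at the tab's top face, about 100 mm above the bench; tab 5 thick. z up, y along the platform's slide (to the shaker's left), x from the tab towards the platform. The platform slides only along y, at most 16 mm either side of mid-travel, against about 5 N of drag, and stays where left.
- tab_under (a point): the tab hole's centre at the tab's underside, axes as tab_hole. 4 mm below is the fixed bracket's plate, 6 thick, with its own 21 dia hole; free space under that. The bracket hole is level in x with the tab hole; along y its place is not measured: at the start it is 6 to 13 mm off to one side of the tab hole; look or feel which. The pin must bring the two into line.
- keeper (a joint): angle of the keeper, a flat steel swing plate 22 wide, 4 thick, 8 to 12 mm above the tab. 0 = fully across (a stop), arm pointing to the tab's -y over the hole; positive = swung open towards the tab's -x, parked at 1.15 to 1.4 rad. Its fork, open on the leading side, takes the neck of a pin that is fully home. Turns with about 1 N at the lug and stays where left.
- keeper_pivot (a point): the keeper's pivot axis at the tab's top face, 40 mm to the +y side of the tab hole and fixed to the tab; its head is 20 dia and 15 tall. z up; axes turn with the keeper: x is the leading side, -y runs out along the arm.
- keeper_lug (a point): centre of the upright lug at the keeper's end, by which it is pushed: 14 along the arm, 6 across it, 28 tall (10 to 38 mm above the tab). It is 69 mm out from the pivot along the arm and 9 mm behind the arm's centre line; its back is pushed. With the keeper fully across it is 9 mm to the -x and 29 mm to the -y side of the tab hole. Axes as keeper_pivot.
- tool_block: grey plastic block fixed to the bench, 120 x 70 x 80 tall, origin under its centre, with the pin in a hole 23 dia near one end and two black driver handles, 42 mm tall, near the other, 70 mm from the pin.
- tube_rack: bystander: loose white rack of stoppered test tubes, 66 x 170, 110 tall, origin under its centre.
- wash_bottle: bystander: loose white wash bottle, 72 dia, 183 tall with its spout, origin under its centre.
- rubber_bulb: bystander: loose blue rubber bulb, 58 dia, 100 tall, origin under its centre.
Things that resemble listed ones, but are neither listed nor needed, are in the scene too. Of the things that look like the part that bears pin_grip, the middle-sized one is meant.

How it is judged:
By the outcome, as a careful person would: the job done as asked, in the order asked, and still so for the second after the job is handed in, with the robot touching nothing.
It also fails if it takes over 67 s, if anything falls off the work surface, if the arm or the gripper's body presses on something with over 40 N, if the wrist force passes 120 N, or if a joint passes its speed limit or range.

### The arm

A 6-joint arm with a two-finger parallel gripper is mounted at the origin on the work surface. World frame = base frame: x ahead of the robot, y to its left, z up, the work surface at z = 0. Lengths are in mm, angles in degrees, forces in N, time in s.
With the tool pointing down it reaches from about 350 to 850 mm from the base axis. Payload 8.1 kg.
Tool frame: the origin (TCP) lies on the centre line of the jaws, within the pads' length; the fingertips stand 8 mm ahead of it and the grasp point (between the pads) lies 11 mm behind it; x points along the fingers, z is the direction in which the jaws open and shut, and the axes are right-handed (so a half turn about x gives the same grasp; the last joint's range is limited). The gripper opens to 85 mm and grips with 20 to 120 N. Pads are 22 mm wide; open, the fingers measure 114 mm over their backs; the gripper's body (76 mm by 85 mm) begins 54 mm behind the grasp point. The pads swing forward as they close: fully open they stand 13 mm farther back than shut.
Start: joints at [-76.341, 7.471, 85.268, -0, 87.261, -4.893], TCP at [190.923, -568.818, 239.292] pointing down, gripper open.
Joint ranges: [-169.43, 169.43], [-51.17, 129.36], [1.28, 143.12], [-76.62, 256.62], [0, 156.53], [-152.29, 152.29]. Speed limits (degrees/s): [136.94, 136.94, 159.86, 180, 180, 180].

### API

Orientations are given as [roll, pitch, yaw] about the fixed x, y, z axes, in that order (R = Rz(yaw) Ry(pitch) Rx(roll)).
In Python, from bench import r, vision, order gives the robot as it stands. The module is installed in compiled form; this text tells all that it offers.
- The arm moves only by the shell command python3 -m jog 'ROWS' [FORCE]. ROWS is JSON, a list of rows, each a list of 3 entries, a list of its own where there are three numbers: the shift along the world's x, y, z in m, then the turn, a rotation vector about the world's x, y, z in rad, then the opening, from -1 (shut) to 1 (fully open). A call has 1 to 5 rows; each row is the pose to reach, as a shift and turn from the pose commanded when the call began; what a row does not reach only later rows make up. A row lasts 1/12 s, in which the tool goes at most 41.7 mm and 7.16 degrees, less where a joint would pass 70% of its speed; a pose out of reach is approached as far as the arm can. A call with a gripper value outside its range is refused whole. The fingers move at their own pace and stop on an object; FORCE is the grip in N (left out, the last holds). Time passes only in rows, so rows that repeat a pose let the fingers close. It gives the time, the measured TCP pose, the force and the opening at its end, in the units of the state.
- r.sense(): the state, without advancing time (a new reading comes with each control period).
- vision.snapshot(name): name is "scene" or "top" or "wrist"; returns the picture (384x512x3 uint8, red, green, blue); there is no depth.
- vision.camera_model(name): a dict with "fov_y" (degrees; the focal length in pixels is half the picture's height over the tangent of half this angle, whatever the lens; pixels are square), "cx", "cy" (the principal point, pixels), "D" ([k1, k2, p1, p2, k3] as OpenCV has them; the pictures are not rectified), "world_to_cam" (4x4, takes a point from world to camera coordinates). Camera axes: x right, y down, z forward; pixel columns grow to the right and rows downward; lengths in mm; the calibration is good to about 2 mm. A picture is of the moment at which its call begins: read the wrist's pose just before it. camera_model takes no time and is no camera call; for the wrist camera it gives the pose at the moment of the call.
- order.hand_in(): hands the job in, once; it reports no verdict.
The state is a dict: "time": time; "joint_pos": joint angles; "qd": joint speeds; "joint_efforts": joint torques, N m; "tool_pos": TCP position; "tcp_rot": TCP orientation; "ft_force": force on the tool from outside, world axes, zero at the start; "wrist_torque": the same for the moment, N m; "finger_gap": finger opening in mm.
Only numpy, scipy, OpenCV 4.12 (cv2) and the standard library are available. Lean on these libraries where they do the work, as an engineer would, in place of code of your own. Each camera call takes 0.05 s, during which the arm holds its last target.

## Working session

There is one attempt and no reset: what is moved stays moved. The work goes in short steps, Python scripts to look and compute and a shell command to move; the robot and the scene stay as the last step left them, time stands still between calls to the robot, and variables do not carry over. Pictures are saved under pics/ and viewed, and the job is handed in when it is done.

```bash
mkdir -p pics
cat > h.py <<'E'
import numpy as np, cv2
from bench import r, vision, order
def K(m,h=384):
    f=h/2/np.tan(np.radians(m['fov_y'])/2)
    return np.array([[f,0,m['cx']],[0,f,m['cy']],[0,0,1.]])
def ray(m,uv):
    p=cv2.undistortPoints(np.array([[uv]],float),K(m),np.array(m['D'],float))[0,0]
    T=np.array(m['world_to_cam']);R=T[:3,:3];c=-R.T@T[:3,3]
    d=R.T@np.array([p[0],p[1],1.]);return c,d/np.linalg.norm(d)
def atz(m,uv,z):
    c,d=ray(m,uv);return c+d*(z-c[2])/d[2]
def proj(m,P):
    T=np.array(m['world_to_cam']);P=np.atleast_2d(np.array(P,float))
    return cv2.projectPoints(P,cv2.Rodrigues(T[:3,:3])[0],T[:3,3],K(m),np.array(m['D'],float))[0][:,0]
def tri(obs):
    A=np.zeros((3,3));b=np.zeros(3)
    for m,uv in obs:
        c,d=ray(m,uv);M=np.eye(3)-np.outer(d,d);A+=M;b+=M@c
    return np.linalg.solve(A,b)
def snap(cam,name,crop=None,s=1):
    m=vision.camera_model(cam);im=vision.snapshot(cam)
    cv2.imwrite(f'pics/{name}_raw.png',im[:,:,::-1])
    if crop: im=im[crop[1]:crop[3],crop[0]:crop[2]]
    cv2.imwrite(f'pics/{name}.png',cv2.resize(im[:,:,::-1],None,fx=s,fy=s,interpolation=cv2.INTER_CUBIC))
    return m,im
def crop(src,name,c,s):
    im=cv2.imread(f'pics/{src}_raw.png')[c[1]:c[3],c[0]:c[2]]
    cv2.imwrite(f'pics/{name}.png',cv2.resize(im,None,fx=s,fy=s,interpolation=cv2.INTER_CUBIC))
E
python3 - <<'E'
from h import *
for c in ['scene','top','wrist']:
    m,_=snap(c,c+'0',None,1.5)
    T=np.array(m['world_to_cam']);print(c,m['fov_y'],m['cx'],m['cy'],m['D'],-T[:3,:3].T@T[:3,3],T[2,:3])
print(r.sense())
E
```

```text
scene 56.331382388405686 250.45884389039028 191.28149412874882 [-0.00550847  0.          0.          0.          0.        ] [919.79952854 665.43953759 890.68084571] [-0.41856161 -0.55457563 -0.71920237]
top 44.618765705928595 252.65578528162814 188.86661130332786 [-0.12267057  0.          0.          0.          0.        ] [ 294.70747897   52.52107534 1271.77587771] [ 0.12529164  0.00439106 -0.99211024]
wrist 59.76340472112407 255.98403477961568 191.3908478836873 [-0.04323379  0.          0.          0.          0.        ] [ 262.66171413 -544.49337569  372.23070179] [-0.28672631 -0.09413323 -0.95337661]
{'time': 0.15, 'joint_pos': array([-7.63400606e+01,  7.50819989e+00,  8.53141358e+01,  2.08358520e-04,
        8.72624239e+01, -4.89226460e+00]), 'qd': array([-0.02151218, -0.14779843, -0.15194056,  0.05558541, -0.12383349,
       -0.0154704 ]), 'joint_efforts': array([-1.52328894e-04, -5.70061970e+01, -5.01160669e+01, -2.20835168e-04,
        9.58035293e-03,  2.80149254e-05]), 'tool_pos': array([ 190.83368092, -568.40803562,  238.46157437]), 'tcp_rot': array([174.96706019,  89.91524022, 103.51925406]), 'ft_force': array([ 0.56493346, -0.60901616, -0.25863942]), 'wrist_torque': array([ 0.0621907 ,  0.00659653, -0.05201405]), 'finger_gap': 85.39354829670698}
```

View pics/scene0.png

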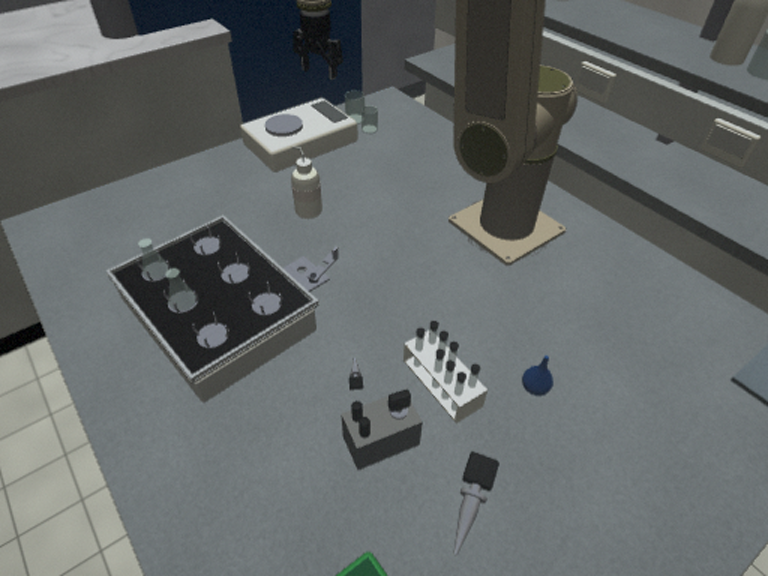

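View pics/top0.png

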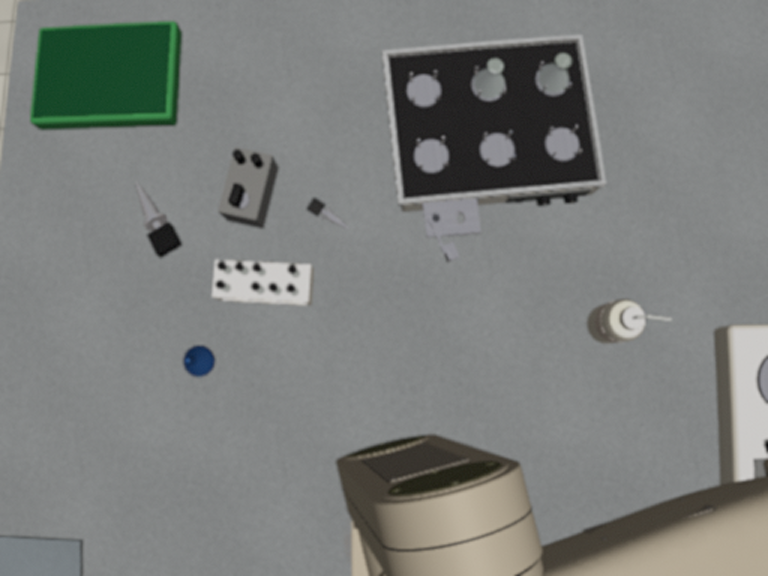

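View pics/wrist0.png

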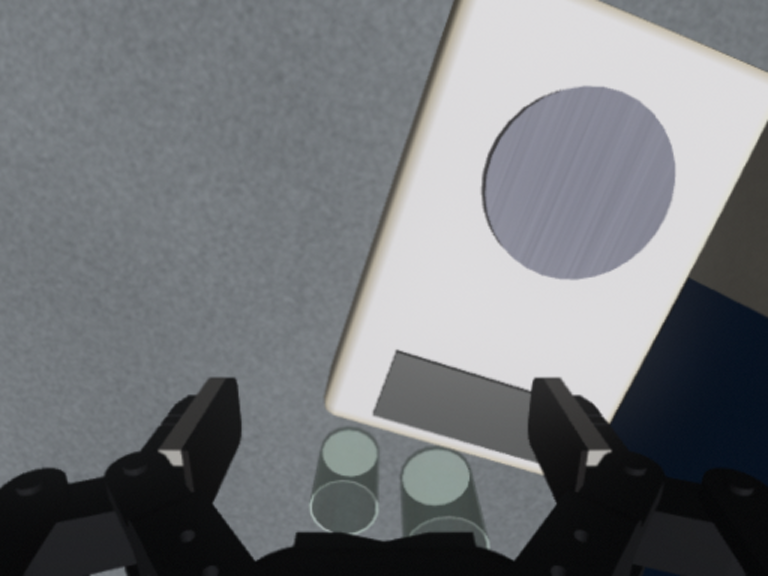

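Run:
```python
from h import *
crop('top0','ta',(130,85,230,165),8)
crop('top0','tb',(260,115,340,185),9)
crop('scene0','sa',(215,225,295,315),7)
crop('scene0','sb',(170,150,250,210),9)
```

```text
(no output)
```

View pics/ta.png

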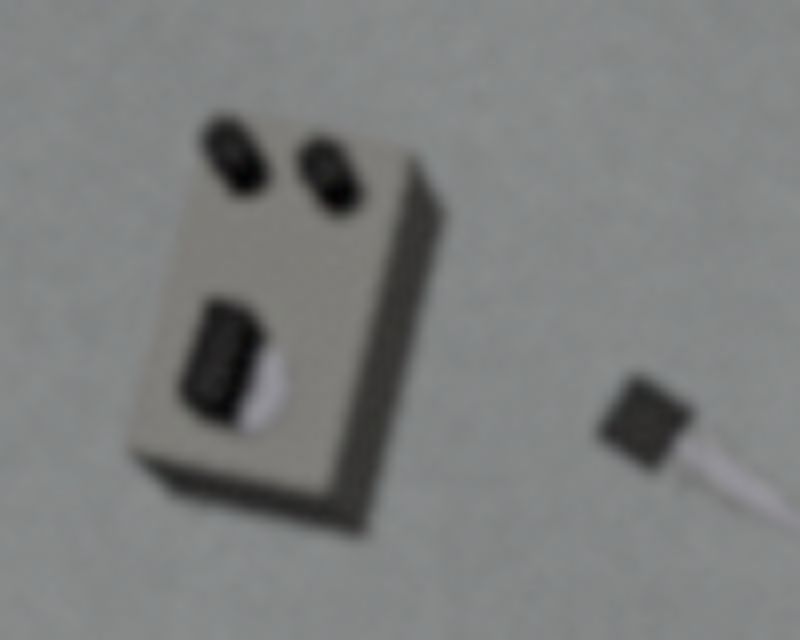

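View pics/tb.png

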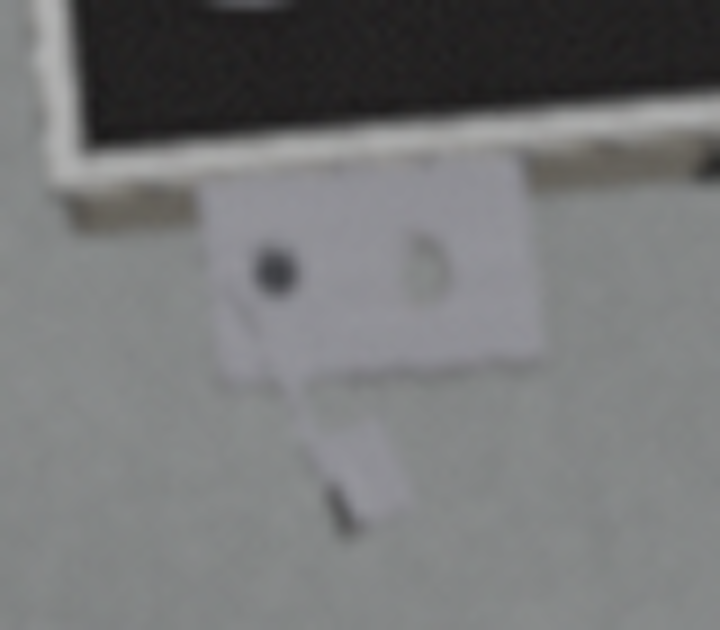

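View pics/sa.png

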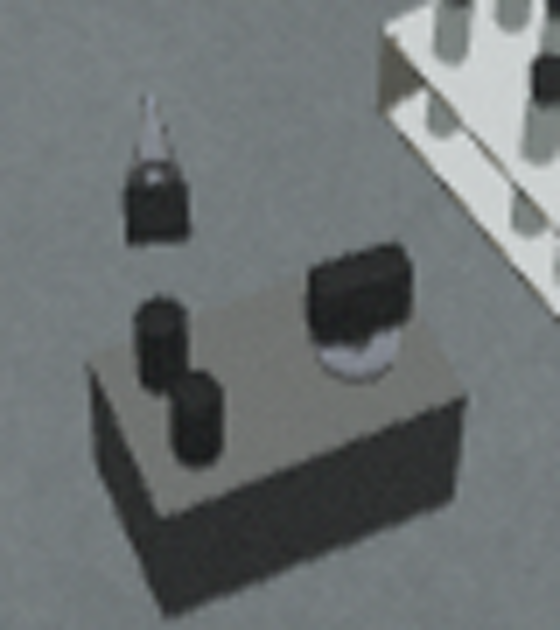

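View pics/sb.png

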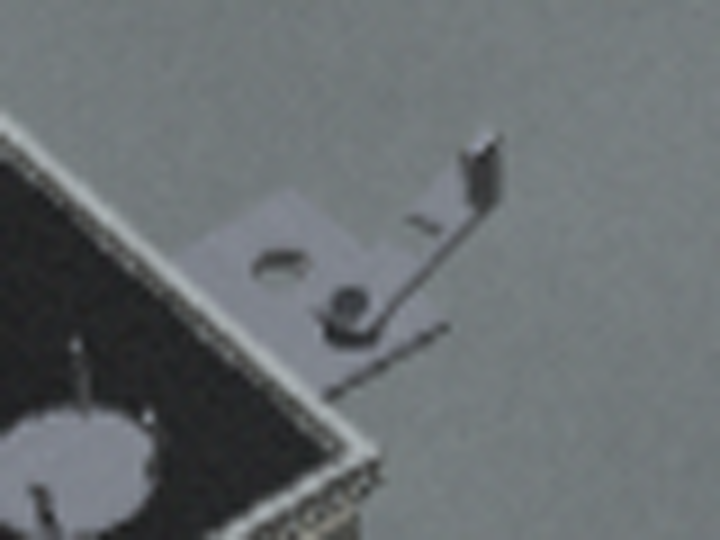

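Run:
```python
from h import *
t=vision.camera_model('top');s=vision.camera_model('scene')
A=lambda x,y:((x+.5)/8-.5+130,(y+.5)/8-.5+85)
B=lambda x,y:((x+.5)/9-.5+260,(y+.5)/9-.5+115)
SA=lambda x,y:((x+.5)/7-.5+215,(y+.5)/7-.5+225)
SB=lambda x,y:((x+.5)/9-.5+170,(y+.5)/9-.5+150)
np.set_printoptions(precision=1,suppress=True)
for n,p in dict(c1=(205,112),c2=(412,158),c3=(335,498),c4=(132,450)).items(): print('block',n,atz(t,A(*p),80))
for n,p in dict(c1=(165,515),c2=(465,398),c3=(88,365)).items(): print('blockS',n,atz(s,SA(*p),80))
print('griptop T',atz(t,A(212,350),131), 'center S',atz(s,SA(362,275),131))
print('grip top ends T',atz(t,A(230,305),131),atz(t,A(198,395),131))
print('grip top ends S',atz(s,SA(312,278),131),atz(s,SA(405,248),131))
print('hole T',atz(t,B(430,270),100),'S',atz(s,SB(282,265),100))
print('pivot head T',atz(t,B(277,270),115),'S',atz(s,SB(350,302),115))
print('lug top T',atz(t,B(355,470),138),'S',atz(s,SB(485,140),138))
print('tab corners T',[atz(t,B(*p),100) for p in [(203,185),(222,380),(545,350),(522,155)]])
print('tri hole',tri([(t,B(430,270)),(s,SB(282,265))]))
print('tri pivot',tri([(t,B(277,270)),(s,SB(350,302))]))
```

```text
block c1 [689. 316.  80.]
block c2 [672.  246.2  80. ]
block c3 [557.2 269.3  80. ]
block c4 [574.  336.9  80. ]
blockS c1 [688.8 313.5  80. ]
blockS c2 [575.1 340.6  80. ]
blockS c3 [677.2 248.5  80. ]
griptop T [594.  300.2 131. ] center S [594.8 302.3 131. ]
grip top ends T [608.5 294.8 131. ] [579.5 304.2 131. ]
grip top ends S [609.7 292.8 131. ] [575.5 302.6 131. ]
hole T [556.2 -82.9 100. ] S [553.9 -80.6 100. ]
pivot head T [553.  -38.1 115. ] S [551.6 -37.1 115. ]
lug top T [492.  -56.7 138. ] S [481.9 -56.7 138. ]
tab corners T [array([581.3, -18.6, 100. ]), array([524.6, -23.2, 100. ]), array([ 532.9, -115.1,  100. ]), array([ 589.7, -110. ,  100. ])]
tri hole [554.9 -81.8 100.1]
tri pivot [552.3 -37.5 115.3]
```

```bash
cat >> h.py <<'E'
from scipy.spatial.transform import Rotation as Ro
def Rt(s=None):
    s=s or r.sense(); return Ro.from_euler('xyz',s['tcp_rot'],degrees=True).as_matrix()
def zyaw(s=None):
    R=Rt(s); return np.degrees(np.arctan2(R[1,2],R[0,2]))
E
python3 - <<'E'
from h import *
R=Rt();print(R.round(3),zyaw())
m=vision.camera_model('wrist');T=np.array(m['world_to_cam']);c=-T[:3,:3].T@T[:3,3]
p=r.sense()['tool_pos'];print('cam in tool',R.T@(c-p),R.T@T[2,:3])
E
```

```text
[[-0.     0.948  0.318]
 [ 0.001  0.318 -0.948]
 [-1.     0.    -0.001]] -71.4478006546457
cam in tool [-1.33890942e+02  7.57182744e+01  2.39413738e-02] [ 9.53333375e-01 -3.01919439e-01 -3.57676021e-04]
```

```bash
python3 -m jog '[[[0.010,0.020,0.02],[0,0,0.116],1],[[0.025,0.038,0.04],[0,0,0.232],1],[[0.040,0.057,0.05],[0,0,0.348],1],[[0.056,0.076,0.06],[0,0,0.464],1],[[0.073,0.096,0.06],[0,0,0.58],1]]' 40
python3 -m jog '[[[0.015,0.019,0],[0,0,0.116],1],[[0.030,0.038,0],[0,0,0.232],1],[[0.045,0.057,0],[0,0,0.348],1],[[0.060,0.076,0],[0,0,0.464],1],[[0.073,0.096,0],[0,0,0.58],1]]'
python3 -m jog '[[[0.015,0.019,0],[0,0,0.116],1],[[0.030,0.038,0],[0,0,0.232],1],[[0.045,0.057,0],[0,0,0.348],1],[[0.060,0.076,0],[0,0,0.464],1],[[0.073,0.096,0],[0,0,0.58],1]]'
python3 -m jog '[[[0.015,0.019,0],[0,0,0.116],1],[[0.030,0.038,0],[0,0,0.232],1],[[0.045,0.057,0],[0,0,0.348],1],[[0.060,0.076,0],[0,0,0.464],1],[[0.073,0.096,0],[0,0,0.58],1]]'
python3 -m jog '[[[0.015,0.019,-0.01],[0,0,0.116],1],[[0.030,0.038,-0.02],[0,0,0.232],1],[[0.045,0.057,-0.03],[0,0,0.348],1],[[0.060,0.076,-0.04],[0,0,0.464],1],[[0.073,0.096,-0.04],[0,0,0.58],1]]'
python3 - <<'E'
from h import *
s=r.sense();print(s['time'],s['tool_pos'],zyaw(s),s['joint_pos'])
snap('wrist','w1',None,1.5)
E
```

```text
time: 0.57
tool_pos: [264.6, -472.8, 301.8]
tcp_rot: [-29.1, 89.8, -67.0]
ft_force: [0.0, -0.1, 0.6]
finger_gap: 85.7
time: 0.98
tool_pos: [337.5, -375.7, 299.0]
tcp_rot: [120.2, 90.0, 115.5]
ft_force: [0.2, -0.6, -0.3]
finger_gap: 85.1
time: 1.4
tool_pos: [410.5, -279.7, 299.0]
tcp_rot: [101.4, 90.0, 130.0]
ft_force: [0.8, -0.9, -0.3]
finger_gap: 85.4
time: 1.82
tool_pos: [483.5, -183.7, 299.0]
tcp_rot: [93.0, 90.0, 154.8]
ft_force: [0.8, -0.5, 0.2]
finger_gap: 85.3
time: 2.23
tool_pos: [555.4, -87.5, 256.3]
tcp_rot: [71.4, 89.8, 166.4]
ft_force: [0.2, -1.2, -0.8]
finger_gap: 85.2
2.2333 [555.44050157 -87.51854547 256.25170807] 95.03726121617144 [-1.41771092e+01  1.48028164e+00  8.98081682e+01 -2.32887590e-03
  8.89445930e+01 -1.09214466e+02]
```

View pics/w1.png

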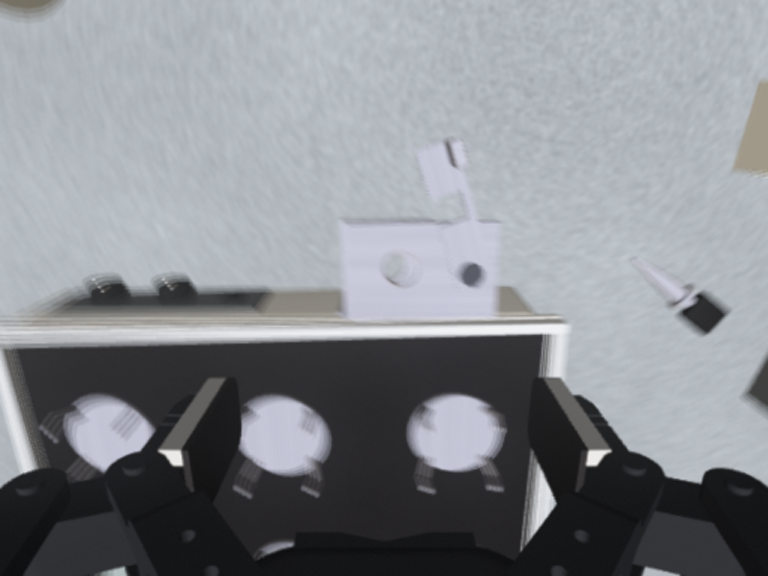

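```bash
python3 -m jog '[[[0,0,0],[0,0,0],1],[[0,0,0],[0,0,0],1]]'
python3 - <<'E'
from h import *
import pickle
m,_=snap('wrist','w2',(215,80,345,220),6)
pickle.dump(m,open('w2.pkl','wb'))
E
```

```text
time: 2.45
tool_pos: [555.7, -88.7, 259.0]
tcp_rot: [101.2, 89.9, -164.2]
ft_force: [0.5, -0.4, 0.4]
finger_gap: 85.8
```

View pics/w2.png

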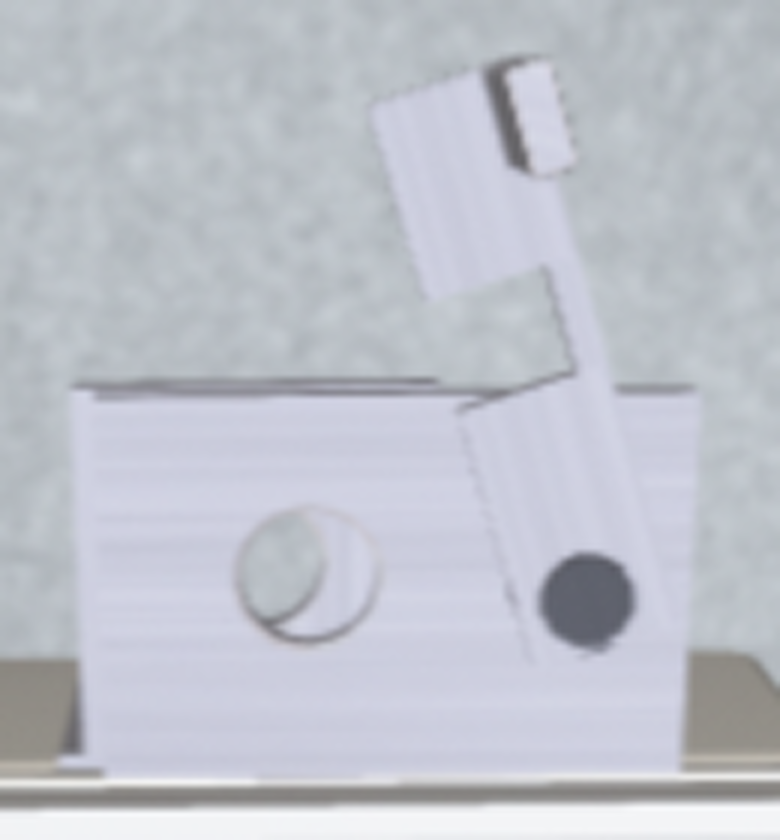

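Run:
```python
from h import *
import pickle
np.set_printoptions(precision=1,suppress=True)
m=pickle.load(open('w2.pkl','rb'))
W=lambda x,y:((x+.5)/6-.5+215,(y+.5)/6-.5+80)
h=atz(m,W(308.5,575),100);print('hole',h,atz(m,W(235,575),100),atz(m,W(382,575),100))
print('brk right edge',atz(m,W(325,555),91),'low',atz(m,W(268,625),91), 'top of tab hole', atz(m,W(308,505),100))
pv=atz(m,W(588,600),115);print('pivot',pv)
print('lug',atz(m,W(547,117),138))
print('tab front corners',atz(m,W(73,387),100),atz(m,W(698,387),100))
s=vision.camera_model('scene')
SB=lambda x,y:((x+.5)/9-.5+170,(y+.5)/9-.5+150)
print('tri',tri([(m,W(308.5,575)),(s,SB(282,265))]),tri([(m,W(588,600)),(s,SB(350,302))]))
```

```text
hole [553.7 -80.1 100. ] [554.6 -91.1 100. ] [552.8 -69.  100. ]
brk right edge [552.6 -77.3  91. ] low [564.6 -85.2  91. ] top of tab hole [542.9 -81.1 100. ]
pivot [550.2 -40.4 115. ]
lug [483.4 -58.  138. ]
tab front corners [ 528.1 -117.1  100. ] [520.5 -25.5 100. ]
tri [553.8 -80.2 100.2] [550.6 -39.7 112.4]
```

```bash
python3 -m jog '[[[0.004,0.03,0],[0,0,-0.06],1],[[0.008,0.07,0],[0,0,-0.12],1],[[0.012,0.11,0],[0,0,-0.18],1],[[0.016,0.15,0],[0,0,-0.24],1],[[0.020,0.19,0],[0,0,-0.3],1]]'
python3 -m jog '[[[0.004,0.04,0],[0,0,0],1],[[0.008,0.08,0],[0,0,0],1],[[0.012,0.12,0],[0,0,0],1],[[0.016,0.16,0],[0,0,0],1],[[0.020,0.198,0],[0,0,0],1]]'
python3 -m jog '[[[0,0,0],[0,0,0],1],[[0,0,0],[0,0,0],1],[[0,0,0],[0,0,0],1]]'
python3 - <<'E'
from h import *
import pickle
s=r.sense();print(s['tool_pos'],zyaw(s))
m,_=snap('wrist','w3',None,1.5)
pickle.dump(m,open('w3.pkl','wb'))
E
```

```text
time: 2.92
tool_pos: [575.9, 101.4, 260.0]
tcp_rot: [-89.1, 89.9, -12.0]
ft_force: [0.4, -0.1, 0.2]
finger_gap: 85.5
time: 3.33
tool_pos: [596.2, 300.0, 259.9]
tcp_rot: [-69.0, 89.9, 8.3]
ft_force: [0.8, -0.2, 0.4]
finger_gap: 85.4
time: 3.58
tool_pos: [596.2, 298.1, 259.3]
tcp_rot: [-167.9, 90.0, -90.4]
ft_force: [0.8, -0.1, 0.1]
finger_gap: 85.5
[596.18176262 298.06084942 259.32409368] 77.4362033298725
```

View pics/w3.png

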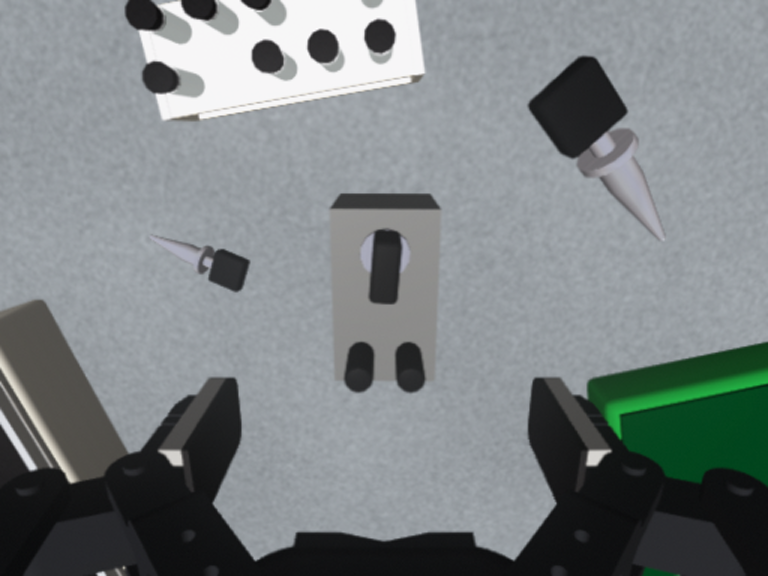

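```bash
python3 -c "
from h import *
crop('w3','w3c',(210,120,305,270),5)"
```

```text
(no output)
```

View pics/w3c.png

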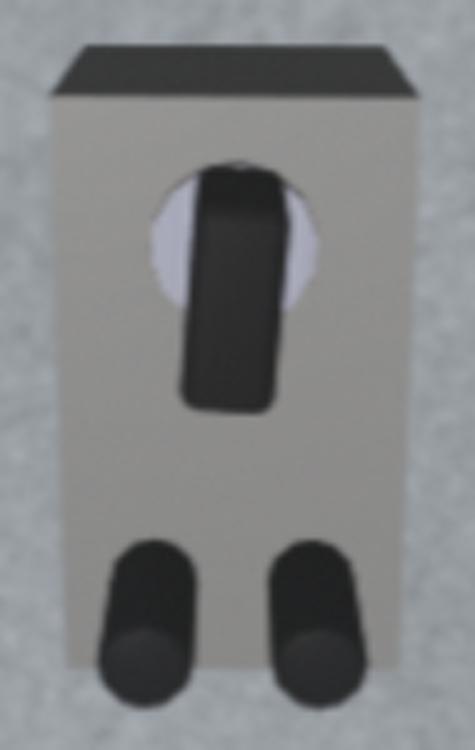

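Run:
```python
from h import *
import pickle
np.set_printoptions(precision=1,suppress=True)
m=pickle.load(open('w3.pkl','rb'))
W=lambda x,y:((x+.5)/5-.5+210,(y+.5)/5-.5+120)
a=atz(m,W(241.5,210),131);b=atz(m,W(227,410),131);print(a,b,(a+b)/2,np.degrees(np.arctan2(*(b-a)[[1,0]])),np.linalg.norm(b-a))
print('collar L R top',atz(m,W(151,247),85),atz(m,W(320,247),85),atz(m,W(235,160),85))
for p in [(52,96),(418,98),(66,667),(402,668)]:print(atz(m,W(*p),80))
s=vision.camera_model('scene');SA=lambda x,y:((x+.5)/7-.5+215,(y+.5)/7-.5+225)
print(tri([(m,W(234.5,310)),(s,SA(359,264))]))
```

```text
[576.3 303.3 131. ] [608.9 293.6 131. ] [592.6 298.4 131. ] -16.524701874395408 33.98022962549739
collar L R top [589.5 283.   85. ] [596.4 314.3  85. ] [576.7 302.2  85. ]
[558.3 271.1  80. ]
[573.5 338.   80. ]
[674.5 244.3  80. ]
[689.9 312.8  80. ]
[592.6 298.3 130.7]
```

```bash
python3 -m jog '[[[-0.0015,0,-0.02],[0,0,-0.03],1],[[-0.0035,0.0003,-0.05],[0,0,-0.068],1],[[-0.0035,0.0003,-0.08],[0,0,-0.068],1],[[-0.0035,0.0003,-0.11],[0,0,-0.068],1],[[-0.0035,0.0003,-0.12],[0,0,-0.068],1]]'
python3 -m jog '[[[0,0,-0.015],[0,0,0],0.3],[[0,0,-0.03],[0,0,0],0.3],[[0,0,-0.03],[0,0,0],0.1],[[0,0,-0.03],[0,0,0],0.1],[[0,0,-0.03],[0,0,0],0]]'
python3 - <<'E'
from h import *
s=r.sense();print(s['tool_pos'],zyaw(s),s['ft_force'],s['finger_gap'])
snap('wrist','w4',None,1.5)
E
```

```text
time: 4.05
tool_pos: [590.3, 296.3, 134.2]
tcp_rot: [131.6, 89.6, -154.9]
ft_force: [-0.9, -0.7, -0.6]
finger_gap: 85.6
time: 4.47
tool_pos: [593.5, 299.1, 111.2]
tcp_rot: [-53.8, 89.9, 19.8]
ft_force: [-0.3, -0.1, 1.5]
finger_gap: 42.8
[593.45661896 299.08504555 111.24621593] 73.56476339229063 [-0.28171431 -0.13424108  1.47225237] 42.8106280326449
```

View pics/w4.png

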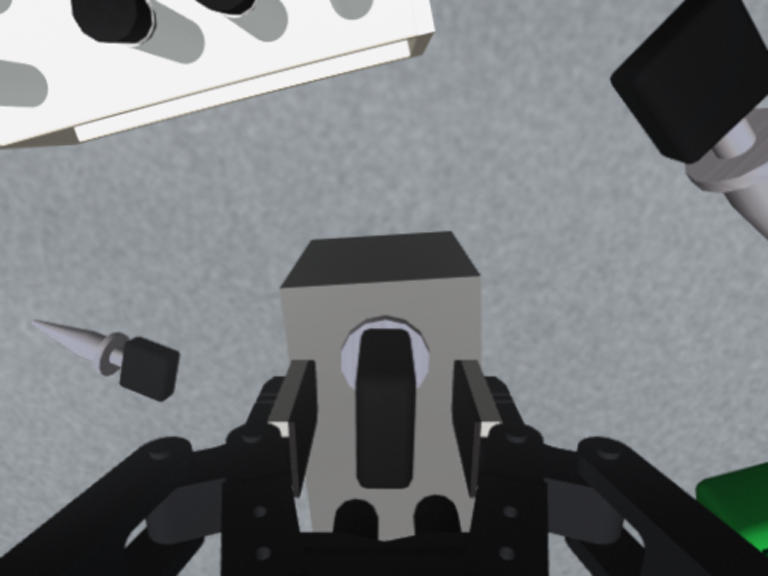

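```bash
python3 -m jog '[[[0,0,0],[0,0,0],-0.3],[[0,0,0],[0,0,0],-0.6],[[0,0,0],[0,0,0],-1],[[0,0,0],[0,0,0],-1],[[0,0,0],[0,0,0],-1]]' 60
python3 -m jog '[[[0,0,0],[0,0,0],-1],[[0,0,0],[0,0,0],-1]]'
python3 - <<'E'
from h import *
s=r.sense();print(s['tool_pos'],zyaw(s),s['ft_force'],s['finger_gap'])
E
```

```text
time: 4.93
tool_pos: [593.1, 299.7, 110.7]
tcp_rot: [-58.5, 89.9, 15.1]
ft_force: [-0.7, -2.1, 7.5]
finger_gap: 14.8
time: 5.1
tool_pos: [593.1, 299.7, 110.7]
tcp_rot: [-58.7, 89.9, 14.9]
ft_force: [-1.4, -2.3, 6.3]
finger_gap: 15.2
[593.10916197 299.67716496 110.732833  ] 73.63020468863019 [-1.42328651 -2.2824204   6.34262368] 15.188968299656416
```

```bash
python3 -m jog '[[[0,0,0.005],[0,0,0],-1],[[0,0,0.015],[0,0,0],-1],[[0,0,0.035],[0,0,0],-1],[[0,0,0.055],[0,0,0],-1],[[0,0,0.08],[0,0,0],-1]]'
python3 -m jog '[[[0,0,0.02],[0,0,0],-1],[[0,0,0.04],[0,0,0],-1],[[0,0,0.055],[0,0,0],-1],[[0,0,0.06],[0,0,0],-1],[[0,0,0.06],[0,0,0],-1]]'
python3 - <<'E'
from h import *
s=r.sense();print(s['tool_pos'],zyaw(s),s['ft_force'],s['finger_gap'])
snap('wrist','w5',None,1.5)
snap('scene','s5',None,1.5)
E
```

```text
time: 5.52
tool_pos: [591.3, 299.2, 188.9]
tcp_rot: [127.1, 89.8, -159.3]
ft_force: [0.6, 0.3, -2.1]
finger_gap: 14.9
time: 5.93
tool_pos: [593.2, 299.9, 251.7]
tcp_rot: [-50.4, 89.8, 23.2]
ft_force: [-0.1, -0.0, -2.2]
finger_gap: 15.1
[593.17829647 299.90243867 251.67079556] 73.63203876844777 [-0.13417067 -0.03584052 -2.21187413] 15.051159356836909
```

View pics/w5.png

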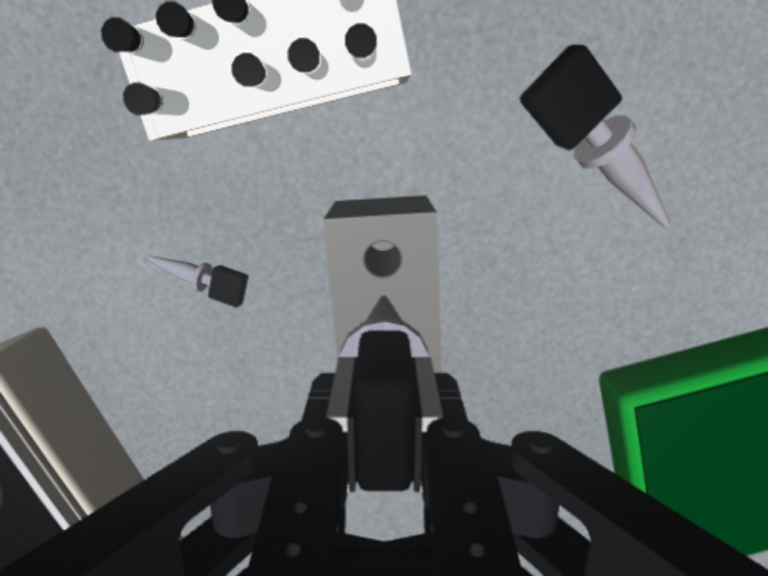

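View pics/s5.png

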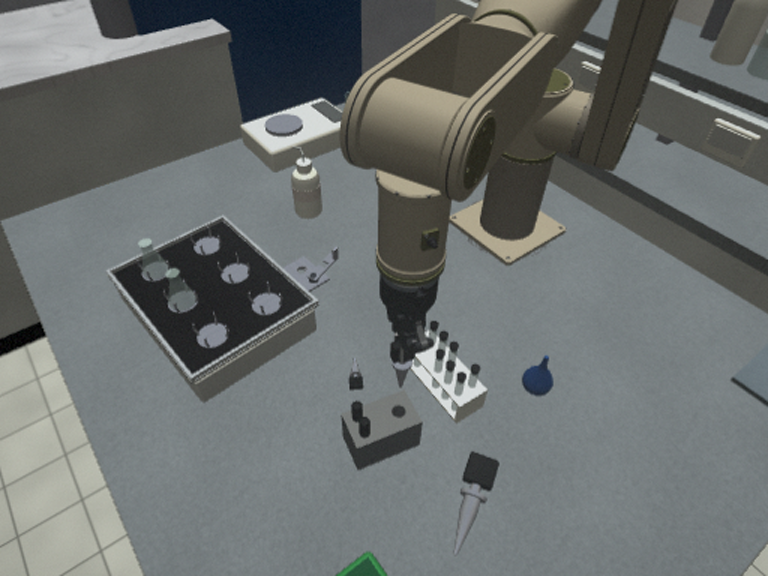

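Run:
```python
from h import *
np.set_printoptions(precision=1,suppress=True)
crop('w5','w5c',(215,185,300,260),8)
s=r.sense();m=vision.camera_model('wrist');R=Rt(s)
np.save('off.npy',R)
n=atz(m,((384.5)/1.5-.5,297/1.5-.5),s['tool_pos'][2]-96.7);print(s['tool_pos'],n,R.T@(n-s['tool_pos']),R)
```

```text
[592.  299.4 248.3] [590.9 298.7 151.6] [96.7  0.8 -0.9] [[-0.  -1.   0.3]
 [-0.   0.3  1. ]
 [-1.   0.  -0. ]]
```

View pics/w5c.png

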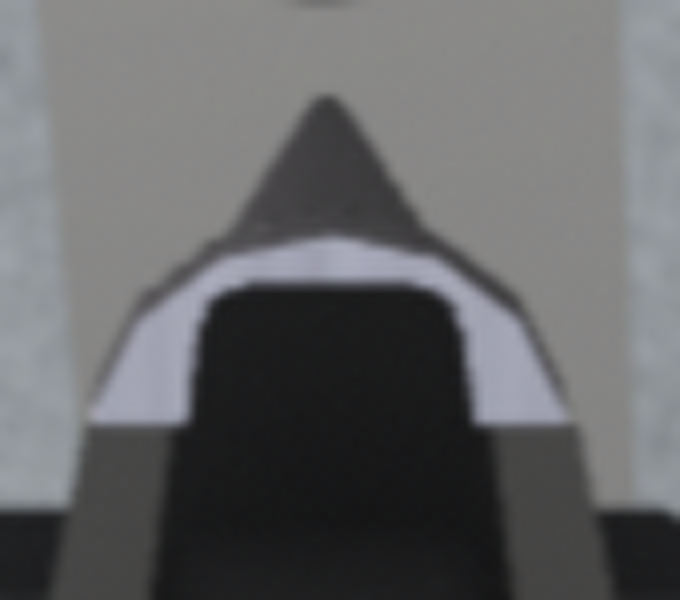

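```bash
python3 -m jog '[[[-0.008,-0.03,0.004],[0,0,0.07],-1],[[-0.014,-0.07,0.004],[0,0,0.14],-1],[[-0.020,-0.11,0.004],[0,0,0.21],-1],[[-0.028,-0.15,0.004],[0,0,0.29],-1],[[-0.038,-0.19,0.004],[0,0,0.37],-1]]'
python3 -m jog '[[[0,-0.04,0],[0,0,0],-1],[[0,-0.08,0],[0,0,0],-1],[[0,-0.12,0],[0,0,0],-1],[[0,-0.16,0],[0,0,0],-1],[[0,-0.1935,0],[0,0,0],-1]]'
python3 -m jog '[[[0,0,-0.01],[0,0,0],-1],[[0,0,-0.015],[0,0,0],-1],[[0,0,-0.015],[0,0,0],-1],[[0,0,-0.015],[0,0,0],-1]]'
python3 - <<'E'
from h import *
import pickle
s=r.sense();print(s['tool_pos'],zyaw(s),s['ft_force'],s['finger_gap'])
m,_=snap('wrist','w6',None,1.5);pickle.dump((m,s),open('w6.pkl','wb'))
crop('w6','w6c',(190,120,320,240),6)
E
```

```text
time: 6.45
tool_pos: [552.9, 107.9, 251.0]
tcp_rot: [93.6, 89.8, -171.3]
ft_force: [1.8, -1.0, -2.2]
finger_gap: 15.4
time: 6.87
tool_pos: [553.1, -86.5, 251.3]
tcp_rot: [81.9, 89.8, 176.7]
ft_force: [0.4, 0.6, -1.9]
finger_gap: 14.9
time: 7.2
tool_pos: [553.6, -82.8, 236.7]
tcp_rot: [63.9, 89.8, 158.8]
ft_force: [-0.3, -0.2, -1.4]
finger_gap: 15.1
[553.61045582 -82.76275203 236.71099261] 94.88133414556887 [-0.32091832 -0.23665866 -1.36641971] 15.093799665068941
```

View pics/w6c.png

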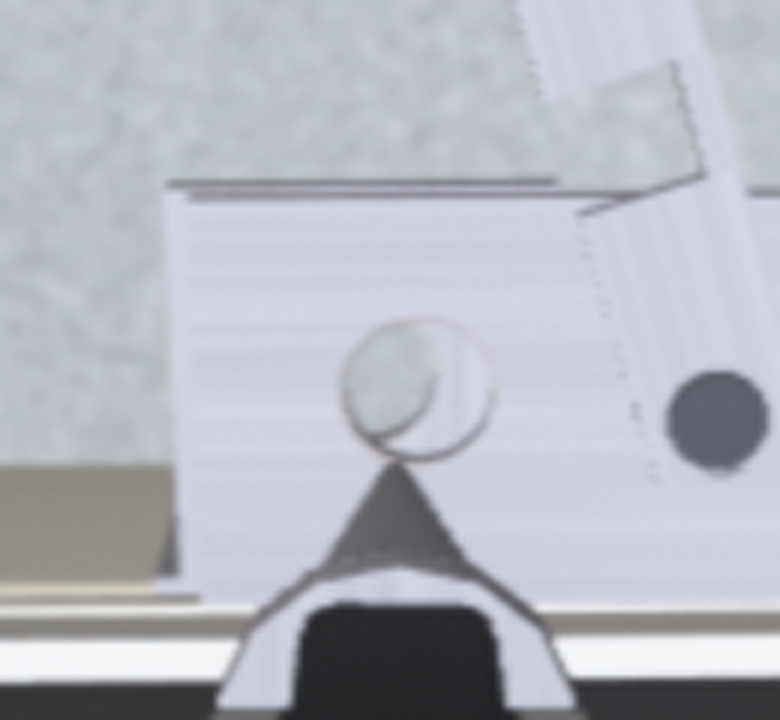

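Run:
```python
from h import *
import pickle
np.set_printoptions(precision=2,suppress=True)
m,s=pickle.load(open('w6.pkl','rb'))
W=lambda x,y:((x+.5)/6-.5+190,(y+.5)/6-.5+120)
z=s['tool_pos'][2]-96.7
print('nose front edge',atz(m,W(397,458),z),'tcp',s['tool_pos'])
print('hole L R T B',[atz(m,W(*p),100)[:2] for p in [(341,390),(496,390),(418,317),(418,463)]])
print('brk edge',[atz(m,W(*p),91) for p in [(438,375),(375,437)]])
```

```text
nose front edge [551.15 -83.26 140.01] tcp [553.61 -82.76 236.71]
hole L R T B [array([554.82, -90.81]), array([552.97, -69.1 ]), array([543.38, -80.96]), array([564.67, -79.07])]
brk edge [array([553.99, -77.01,  91.  ]), array([564.16, -85.34,  91.  ])]
```

```bash
python3 -m jog '[[[0.001,-0.0005,-0.01],[0,0,0],-1],[[0.001,-0.0005,-0.02],[0,0,0],-1],[[0.001,-0.0005,-0.03],[0,0,0],-1],[[0.001,-0.0005,-0.034],[0,0,0],-1],[[0.001,-0.0005,-0.034],[0,0,0],-1]]'
python3 -m jog '[[[0,0,0],[0,0,0],-1],[[0,0,0],[0,0,0],-1]]'
python3 - <<'E'
from h import *
import pickle
s=r.sense();print(s['tool_pos'],zyaw(s),s['ft_force'],s['finger_gap'])
m,_=snap('wrist','w7',None,1.5);pickle.dump((m,s),open('w7.pkl','wb'))
crop('w7','w7c',(190,140,320,260),6)
E
```

```text
time: 7.67
tool_pos: [554.2, -84.0, 201.9]
tcp_rot: [71.5, 89.8, 166.3]
ft_force: [-0.1, -0.4, -2.8]
finger_gap: 15.2
time: 7.83
tool_pos: [555.6, -84.5, 204.6]
tcp_rot: [-108.6, 90.0, -13.7]
ft_force: [0.0, -1.2, -2.1]
finger_gap: 15.3
[555.60873935 -84.54416691 204.63550491] 94.82576262361647 [ 0.02263497 -1.16070681 -2.13405366] 15.258460002712033
```

View pics/w7c.png

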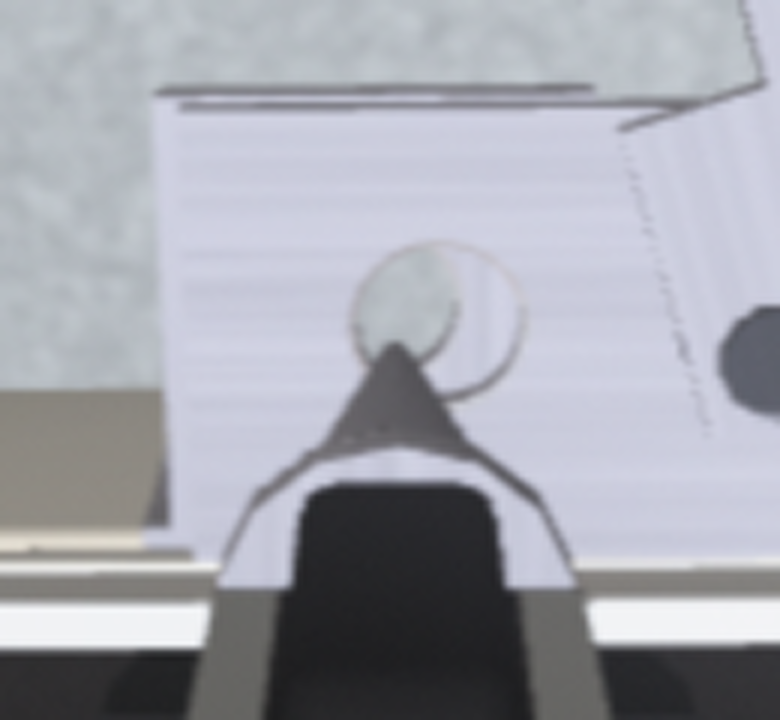

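Run:
```python
from h import *
import pickle
np.set_printoptions(precision=2,suppress=True)
m,s=pickle.load(open('w7.pkl','rb'))
W=lambda x,y:((x+.5)/6-.5+190,(y+.5)/6-.5+140)
z=s['tool_pos'][2]-96.7
print('nose front edge',atz(m,W(397,341),z),'tcp',s['tool_pos'],r.sense()['tool_pos'],r.sense()['qd'])
print('hole L R T B',[atz(m,W(*p),100)[:2] for p in [(350,320),(527,320),(440,241),(440,402)]])
print('brk edge',[atz(m,W(*p),91) for p in [(459,300),(420,367)]])
```

```text
nose front edge [553.86 -85.15 107.94] tcp [555.61 -84.54 204.64] [555.76 -84.65 204.91] [-0.13 -0.14 -0.18 -0.04 -0.02 -0.01]
hole L R T B [array([554.23, -91.02]), array([552.37, -68.98]), array([543.09, -80.74]), array([564.14, -78.83])]
brk edge [array([553.23, -77.18,  91.  ]), array([562.78, -81.4 ,  91.  ])]
```

```bash
python3 -m jog '[[[-0.0017,0.0012,0],[0,0,0],-1],[[-0.0017,0.0012,-0.004],[0,0,0],-1],[[-0.0017,0.0012,-0.008],[0,0,0],-1],[[-0.0017,0.0012,-0.012],[0,0,0],-1],[[-0.0017,0.0012,-0.015],[0,0,0],-1]]'
python3 -m jog '[[[0,0,-0.002],[0,0,0],-1],[[0,0,-0.004],[0,0,0],-1],[[0,0,-0.006],[0,0,0],-1],[[0,0,-0.006],[0,0,0],-1],[[0,0,-0.006],[0,0,0],-1]]'
python3 - <<'E'
from h import *
import pickle
s=r.sense();print(s['tool_pos'],zyaw(s),s['ft_force'],s['finger_gap'])
m,_=snap('wrist','w8',None,1.5);pickle.dump((m,s),open('w8.pkl','wb'))
crop('w8','w8c',(190,140,320,260),6)
E
```

```text
time: 8.3
tool_pos: [553.4, -83.3, 188.5]
tcp_rot: [73.0, 90.0, 167.9]
ft_force: [-0.8, -0.3, -3.0]
finger_gap: 15.3
time: 8.72
tool_pos: [553.7, -83.3, 183.2]
tcp_rot: [74.0, 90.0, 168.8]
ft_force: [-0.2, -0.1, -2.3]
finger_gap: 14.9
[553.68707144 -83.30742077 183.1922263 ] 94.82428204381414 [-0.22383818 -0.11401764 -2.28303721] 14.94409975892462
```

View pics/w8c.png

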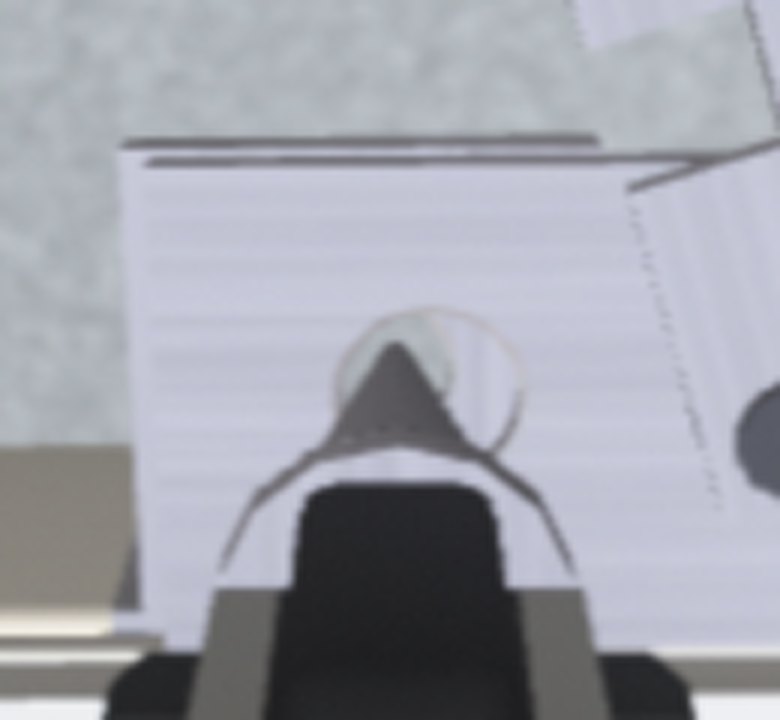

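```bash
python3 -m jog '[[[0,0,-0.002],[0,0,0],-1],[[0,0,-0.004],[0,0,0],-1],[[0,0,-0.006],[0,0,0],-1],[[0,0,-0.007],[0,0,0],-1],[[0,0,-0.007],[0,0,0],-1]]'
python3 -m jog '[[[0,0,0],[0,0,0],-1],[[0,-0.001,0],[0,0,0],-1],[[0,-0.002,0],[0,0,0],-1],[[0,-0.002,0],[0,0,0],-1]]'
```

```text
time: 9.18
tool_pos: [553.4, -83.3, 175.8]
tcp_rot: [71.4, 90.0, 166.3]
ft_force: [-0.9, 1.3, -1.0]
finger_gap: 14.9
time: 9.52
tool_pos: [553.8, -85.2, 176.4]
tcp_rot: [-22.6, 90.0, 72.3]
ft_force: [-0.2, 0.2, -2.3]
finger_gap: 15.2
```

```bash
python3 -m jog '[[[0,-0.0005,0],[0,0,0],-1],[[0,-0.001,0],[0,0,0],-1],[[0.0001,-0.0015,0],[0,0,0],-1],[[0.0002,-0.002,0],[0,0,0],-1],[[0.0002,-0.002,0],[0,0,0],-1]]'
python3 -m jog '[[[0,0,-0.001],[0,0,0],-1],[[0,0,-0.002],[0,0,0],-1],[[0,0,-0.003],[0,0,0],-1],[[0,0,-0.003],[0,0,0],-1]]'
```

```text
time: 9.93
tool_pos: [553.9, -86.7, 176.3]
tcp_rot: [1.6, 89.9, 96.5]
ft_force: [-0.2, 5.2, -0.8]
finger_gap: 14.9
time: 10.27
tool_pos: [554.2, -86.9, 173.7]
tcp_rot: [-57.9, 89.9, 37.0]
ft_force: [-0.0, 5.1, 0.4]
finger_gap: 15.1
```

```bash
python3 -m jog '[[[0,-0.0003,-0.001],[0,0,0],-1],[[0,-0.0003,-0.002],[0,0,0],-1],[[0,-0.0003,-0.003],[0,0,0],-1],[[0,-0.0003,-0.004],[0,0,0],-1],[[0,-0.0003,-0.005],[0,0,0],-1]]'
python3 -m jog '[[[0,0,-0.001],[0,0,0],-1],[[0,0,-0.002],[0,0,0],-1],[[0,0,-0.003],[0,0,0],-1],[[0,0,-0.004],[0,0,0],-1],[[0,0,-0.005],[0,0,0],-1]]'
python3 - <<'E'
from h import *
import pickle
s=r.sense();print(s['tool_pos'],zyaw(s),s['ft_force'],s['finger_gap'])
m,_=snap('wrist','w9',None,1.5);pickle.dump((m,s),open('w9.pkl','wb'))
crop('w9','w9c',(180,130,330,270),5)
E
```

```text
time: 10.68
tool_pos: [554.4, -87.3, 168.9]
tcp_rot: [-78.6, 89.9, 16.3]
ft_force: [0.3, 6.0, 1.7]
finger_gap: 15.0
time: 11.1
tool_pos: [554.4, -87.4, 163.9]
tcp_rot: [-83.1, 89.9, 11.7]
ft_force: [0.2, 5.0, 2.3]
finger_gap: 14.9
[554.43610746 -87.36057387 163.93542724] 94.8341207010747 [0.2379869  4.98719663 2.28502497] 14.927401551027112
```

View pics/w9c.png

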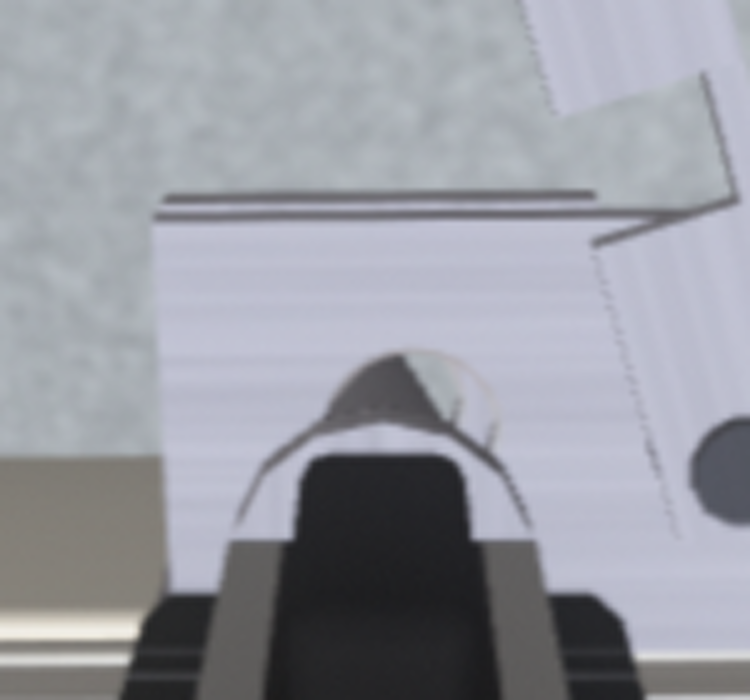

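```bash
python3 -m jog '[[[0,0,-0.001],[0,0,0],-1],[[0,0,-0.002],[0,0,0],-1],[[0,0,-0.003],[0,0,0],-1],[[0,0,-0.004],[0,0,0],-1],[[0,0,-0.005],[0,0,0],-1]]'
python3 -m jog '[[[0,0,-0.001],[0,0,0],-1],[[0,0,-0.002],[0,0,0],-1],[[0,0,-0.003],[0,0,0],-1],[[0,0,-0.0035],[0,0,0],-1],[[0,0,-0.004],[0,0,0],-1]]'
```

```text
time: 11.57
tool_pos: [554.5, -87.3, 159.0]
tcp_rot: [-85.3, 89.9, 9.5]
ft_force: [0.2, 5.1, 3.3]
finger_gap: 15.3
time: 11.98
tool_pos: [554.5, -87.4, 155.0]
tcp_rot: [-88.6, 89.9, 6.2]
ft_force: [0.5, 5.5, 2.6]
finger_gap: 14.9
```

```bash
python3 -m jog '[[[0,0,-0.001],[0,0,0],-1],[[0,0,-0.002],[0,0,0],-1],[[0,0,-0.003],[0,0,0],-1],[[0,0,-0.003],[0,0,0],-1]]'
python3 -m jog '[[[0,0,-0.001],[0,0,0],-1],[[0,0,-0.002],[0,0,0],-1],[[0,0,-0.0025],[0,0,0],-1],[[0,0,-0.0025],[0,0,0],-1]]'
```

```text
time: 12.32
tool_pos: [554.6, -87.4, 151.8]
tcp_rot: [-86.1, 89.9, 8.7]
ft_force: [1.6, 4.5, 0.8]
finger_gap: 14.6
time: 12.65
tool_pos: [554.6, -87.4, 149.4]
tcp_rot: [-89.6, 89.9, 5.3]
ft_force: [1.4, 4.3, 0.6]
finger_gap: 15.1
```

```bash
python3 -m jog '[[[0.0002,0,-0.0005],[0,0,0],-1],[[0.0002,0,-0.001],[0,0,0],-1],[[0.0002,0,-0.0015],[0,0,0],-1],[[0.0002,0,-0.0015],[0,0,0],-1]]'
python3 -m jog '[[[0,0,-0.0005],[0,0,0],-1],[[0,0,-0.001],[0,0,0],-1],[[0,0,-0.0015],[0,0,0],-1],[[0,0,-0.0015],[0,0,0],-1]]'
```

```text
time: 12.98
tool_pos: [554.7, -87.3, 147.7]
tcp_rot: [-82.4, 89.9, 12.4]
ft_force: [1.1, 4.7, 0.2]
finger_gap: 15.2
time: 13.32
tool_pos: [554.6, -87.3, 146.2]
tcp_rot: [-81.7, 89.9, 13.2]
ft_force: [1.3, 5.0, 0.1]
finger_gap: 15.2
```

```bash
python3 -m jog '[[[0.0002,0,-0.0005],[0,0,0],-1],[[0.0002,0,-0.001],[0,0,0],-1],[[0.0002,0,-0.0015],[0,0,0],-1],[[0.0002,0,-0.002],[0,0,0],-1],[[0.0002,0,-0.002],[0,0,0],-1]]'
python3 -m jog '[[[0,0,-0.0005],[0,0,0],-1],[[0,0,-0.001],[0,0,0],-1],[[0,0,-0.0015],[0,0,0],-1],[[0,0,-0.0015],[0,0,0],-1]]'
```

```text
time: 13.73
tool_pos: [554.8, -87.3, 144.1]
tcp_rot: [-80.5, 89.9, 14.4]
ft_force: [0.5, 4.5, -0.4]
finger_gap: 15.2
time: 14.07
tool_pos: [554.8, -87.4, 142.7]
tcp_rot: [-82.6, 89.9, 12.3]
ft_force: [0.1, 4.8, 0.7]
finger_gap: 14.8
```

```bash
python3 -m jog '[[[0,0,-0.0005],[0,0,0],-1],[[0,0,-0.001],[0,0,0],-1],[[0,0,-0.0015],[0,0,0],-1],[[0,0,-0.0015],[0,0,0],-1]]'
python3 -m jog '[[[0,0,-0.0005],[0,0,0],-1],[[0,0,-0.001],[0,0,0],-1],[[0,0,-0.0015],[0,0,0],-1],[[0,0,-0.0015],[0,0,0],-1]]'
```

```text
time: 14.4
tool_pos: [554.8, -87.4, 141.1]
tcp_rot: [-83.1, 89.9, 11.7]
ft_force: [1.0, 5.1, -0.4]
finger_gap: 15.2
time: 14.73
tool_pos: [554.8, -87.4, 139.6]
tcp_rot: [-83.5, 89.9, 11.3]
ft_force: [0.7, 4.7, -0.0]
finger_gap: 15.0
```

```bash
python3 -m jog '[[[0,0,-0.0005],[0,0,0],-1],[[0,0,-0.001],[0,0,0],-1],[[0,0,-0.0015],[0,0,0],-1],[[0,0,-0.0015],[0,0,0],-1]]'
python3 -m jog '[[[0,0,-0.0005],[0,0,0],-1],[[0,0,-0.001],[0,0,0],-1],[[0,0,-0.0015],[0,0,0],-1],[[0,0,-0.0015],[0,0,0],-1]]'
```

```text
time: 15.07
tool_pos: [554.8, -87.3, 138.1]
tcp_rot: [-82.7, 89.9, 12.1]
ft_force: [0.8, 5.0, -0.4]
finger_gap: 15.5
time: 15.4
tool_pos: [554.8, -87.4, 136.7]
tcp_rot: [-83.9, 89.9, 11.0]
ft_force: [0.2, 5.2, 0.2]
finger_gap: 15.2
```

```bash
python3 -m jog '[[[0,0,-0.0005],[0,0,0],-1],[[0,0,-0.001],[0,0,0],-1],[[0,0,-0.0015],[0,0,0],-1],[[0,0,-0.002],[0,0,0],-1],[[0,0,-0.002],[0,0,0],-1]]'
python3 -m jog '[[[0,0,-0.0005],[0,0,0],-1],[[0,0,-0.001],[0,0,0],-1],[[0,0,-0.0015],[0,0,0],-1],[[0,0,-0.0015],[0,0,0],-1]]'
```

```text
time: 15.82
tool_pos: [554.8, -87.4, 134.6]
tcp_rot: [-82.8, 89.9, 12.1]
ft_force: [1.1, 4.8, 0.4]
finger_gap: 15.1
time: 16.15
tool_pos: [554.8, -87.4, 133.1]
tcp_rot: [-83.9, 89.9, 10.9]
ft_force: [-0.0, 4.6, 0.3]
finger_gap: 14.8
```

Nearly home; small steps until the collar bears.

```bash
python3 -m jog '[[[0,0,-0.0005],[0,0,0],-1],[[0,0,-0.001],[0,0,0],-1],[[0,0,-0.001],[0,0,0],-1]]'
python3 -m jog '[[[0,0,-0.0005],[0,0,0],-1],[[0,0,-0.001],[0,0,0],-1],[[0,0,-0.001],[0,0,0],-1]]'
```

```text
time: 16.4
tool_pos: [554.8, -87.4, 132.1]
tcp_rot: [-86.5, 89.9, 8.3]
ft_force: [1.2, 5.2, 0.0]
finger_gap: 15.0
time: 16.65
tool_pos: [554.8, -87.4, 131.1]
tcp_rot: [-84.8, 89.9, 10.0]
ft_force: [-0.0, 4.6, 0.5]
finger_gap: 15.4
```

Run:
```python
from h import *
import pickle
s=r.sense();print(s['tool_pos'],zyaw(s),s['ft_force'],s['finger_gap'])
m,_=snap('wrist','w10',None,1.5);pickle.dump((m,s),open('w10.pkl','wb'))
crop('w10','w10c',(180,130,330,270),5)
```

```text
[554.77086826 -87.39143404 131.13008644] 94.83675106846741 [-0.02194613  4.56794381  0.48306979] 15.377080436081272
```

View pics/w10c.png

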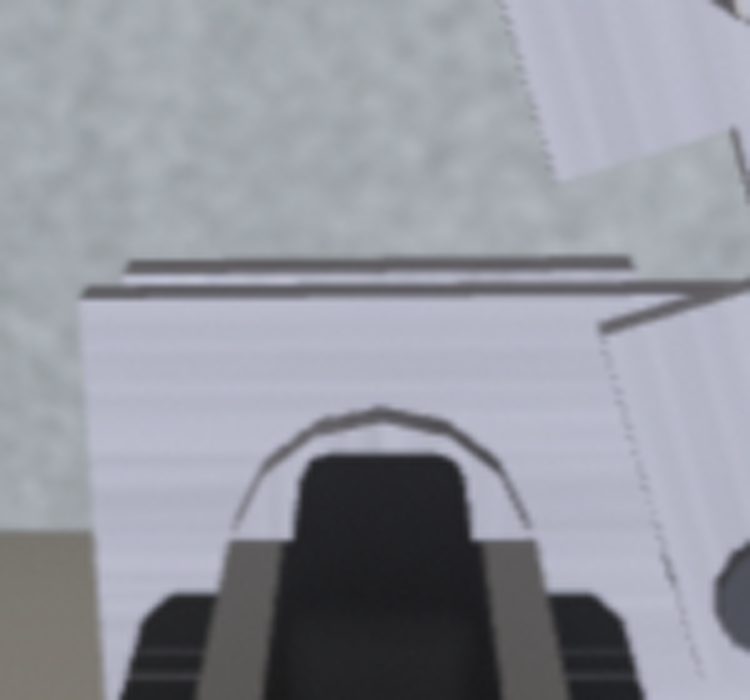

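```bash
python3 -m jog '[[[0,0,-0.0004],[0,0,0],-1],[[0,0,-0.0004],[0,0,0],-1]]'
python3 -m jog '[[[0,0,-0.0004],[0,0,0],-1],[[0,0,-0.0004],[0,0,0],-1]]'
```

```text
time: 16.87
tool_pos: [554.8, -87.4, 130.8]
tcp_rot: [-87.7, 89.9, 7.1]
ft_force: [1.0, 4.8, 0.3]
finger_gap: 15.1
time: 17.03
tool_pos: [554.9, -87.5, 130.7]
tcp_rot: [-94.4, 89.9, 0.4]
ft_force: [-0.0, 5.5, 3.1]
finger_gap: 14.8
```

```bash
python3 -m jog '[[[0,0,-0.0003],[0,0,0],-1],[[0,0,-0.0003],[0,0,0],-1]]'
```

```text
time: 17.2
tool_pos: [554.9, -87.6, 130.7]
tcp_rot: [-104.5, 89.9, -9.6]
ft_force: [-1.3, 4.0, 5.5]
finger_gap: 15.0
```

```bash
python3 -m jog '[[[0,0.0003,-0.0002],[0,0,0],-1],[[0,0.0003,-0.0002],[0,0,0],-1]]'
```

```text
time: 17.37
tool_pos: [554.9, -87.6, 130.7]
tcp_rot: [-121.5, 89.9, -26.6]
ft_force: [-1.9, 4.1, 6.4]
finger_gap: 15.0
```

```bash
python3 -m jog '[[[0,0,0],[0,0,0],-0.65],[[0,0,0],[0,0,0],-0.4],[[0,0,0],[0,0,0],-0.2],[[0,0,0],[0,0,0],0],[[0,0,0],[0,0,0],0]]' 20
python3 - <<'E'
from h import *
import pickle
s=r.sense();print(s['tool_pos'],zyaw(s),s['ft_force'],s['finger_gap'])
m,_=snap('wrist','w11',None,1.5);pickle.dump((m,s),open('w11.pkl','wb'))
E
```

```text
time: 17.78
tool_pos: [554.2, -87.7, 129.3]
tcp_rot: [158.4, 90.0, -106.7]
ft_force: [-1.0, 0.1, 0.6]
finger_gap: 42.9
[554.2351731  -87.74647052 129.34685659] 94.8098072519648 [-1.04561993  0.1092373   0.59503134] 42.858069736663914
```

View pics/w11.png

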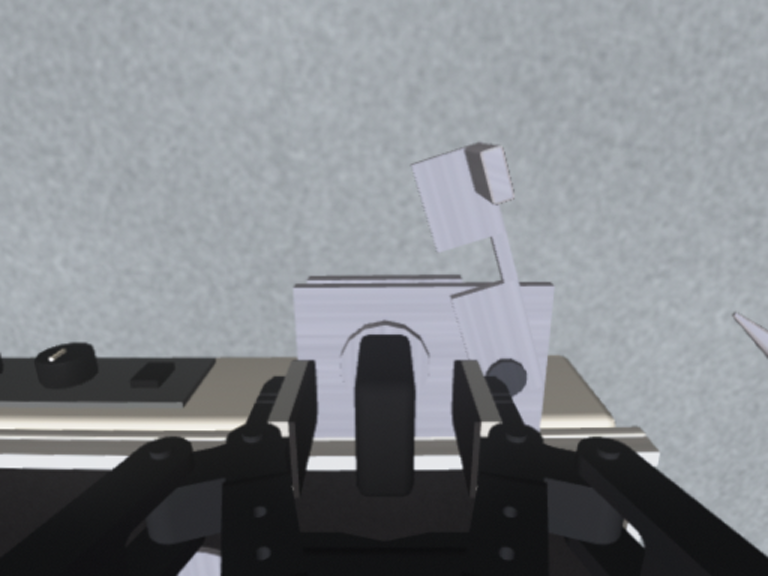

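```bash
python3 -m jog '[[[0.0005,0,0.01],[0,0,0],0],[[0.0005,0,0.03],[0,0,0],0],[[0.0005,0,0.06],[0,0,0],0],[[0.0005,0,0.09],[0,0,0],0],[[0.0005,0,0.11],[0,0,0],0]]'
python3 -m jog '[[[0,0,0],[0,0,0],-1],[[0,0,0],[0,0,0],-1],[[0,0,0],[0,0,0],-1],[[0,0,0],[0,0,0],-1]]'
python3 - <<'E'
from h import *
import pickle
s=r.sense();print(s['tool_pos'],zyaw(s),s['ft_force'],s['finger_gap'])
m,_=snap('wrist','w12',None,1.5);pickle.dump((m,s),open('w12.pkl','wb'))
crop('w12','w12c',(190,60,340,200),5)
m,_=snap('scene','s12',(160,120,290,220),6)
E
```

```text
time: 18.25
tool_pos: [555.7, -87.6, 243.6]
tcp_rot: [-111.9, 89.8, -17.0]
ft_force: [0.2, -0.7, 1.3]
finger_gap: 42.2
time: 18.58
tool_pos: [554.1, -87.2, 238.1]
tcp_rot: [72.8, 89.9, 167.7]
ft_force: [0.5, 0.1, -0.8]
finger_gap: 0.0
[554.05731749 -87.15052675 238.06565352] 94.82445711055037 [ 0.45976396  0.07042065 -0.79052315] 0.03580458238024828
```

View pics/w12.png

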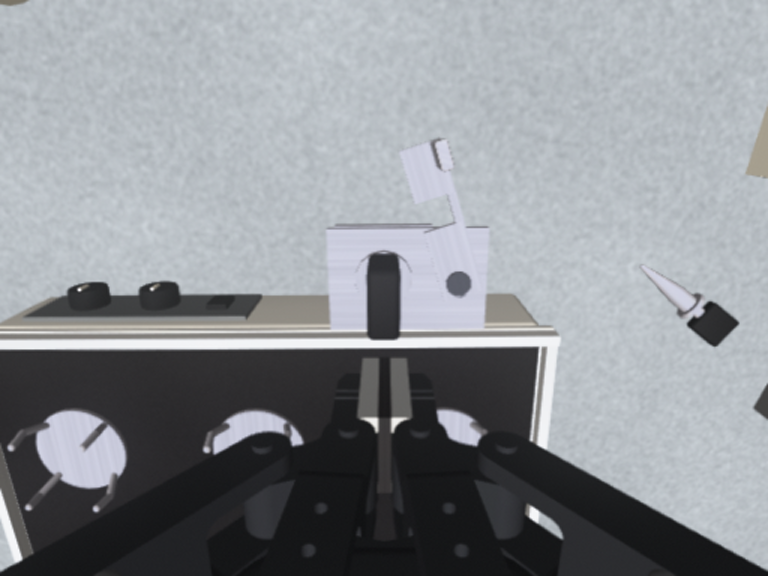

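View pics/w12c.png

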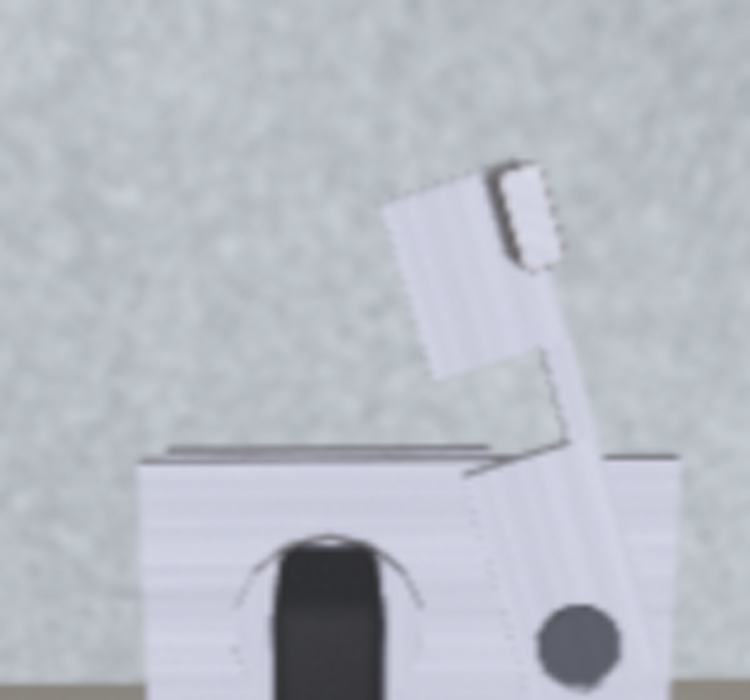

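View pics/s12.png

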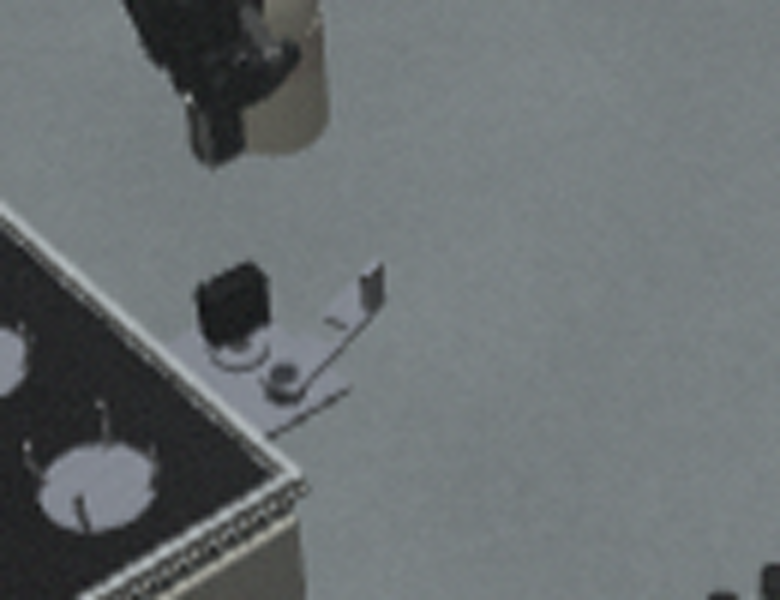

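Run:
```python
from h import *
import pickle
np.set_printoptions(precision=1,suppress=True)
m,s=pickle.load(open('w12.pkl','rb'))
W=lambda x,y:((x+.5)/5-.5+190,(y+.5)/5-.5+60)
pv=atz(m,W(579,645),115);print('pivot',pv)
lt=[atz(m,W(*p),138) for p in [(500,173),(543,163),(564,262),(525,270)]];L=np.mean(lt,0);print('lug',L,lt)
# model: tab yaw, keeper angle
yaw=np.radians(4.8);ex=np.array([np.cos(yaw),np.sin(yaw)]);ey=np.array([-ex[1],ex[0]])
hole=pv[:2]-40*ey;print('hole from pivot',hole)
def lug(th):  # arm dir at th: from -ey rotate toward -ex
    a=-np.cos(th)*ey-np.sin(th)*ex; lead=np.cos(th)*ex-np.sin(th)*ey
    return pv[:2]+69*a-9*lead,a,lead
d=L[:2]-pv[:2];print(np.linalg.norm(d))
best=min(np.linspace(.8,1.6,801),key=lambda t:np.linalg.norm(lug(t)[0]-L[:2]));print(best,lug(best))
# push waypoints: finger centre behind lug back by 3 + g
for th in [best,1.0,.75,.5,.25,0,-.03]:
    c,a,l=lug(th); print(round(th,2),'lug',c,'back',c-3*l,'lead',l,'gripyaw',np.degrees(np.arctan2(l[1],l[0])))
```

```text
pivot [550.7 -47.7 115. ]
lug [484.2 -65.8 138. ] [array([478.8, -70.9, 138. ]), array([477. , -65.3, 138. ]), array([489.8, -60.9, 138. ]), array([491.3, -66.1, 138. ])]
hole from pivot [554.1 -87.6]
68.92613988081735
1.2590000000000001 (array([483.6, -66. ]), array([-0.9, -0.4]), array([ 0.4, -0.9]))
1.26 lug [483.6 -66. ] back [482.4 -63.2] lead [ 0.4 -0.9] gripyaw -67.33538640697066
1.0 lug [490.5 -82.6] back [488.7 -80.2] lead [ 0.6 -0.8] gripyaw -52.49577951308232
0.75 lug [501.  -96.4] back [498.6 -94.5] lead [ 0.8 -0.6] gripyaw -38.171834634811745
0.5 lug [ 514.6 -107.2] back [ 511.8 -106. ] lead [ 0.9 -0.4] gripyaw -23.847889756541157
0.25 lug [ 530.4 -114.3] back [ 527.5 -113.8] lead [ 1.  -0.2] gripyaw -9.523944878270582
0 lug [ 547.5 -117.2] back [ 544.5 -117.5] lead [1.  0.1] gripyaw 4.8
-0.03 lug [ 549.6 -117.3] back [ 546.6 -117.6] lead [1.  0.1] gripyaw 6.518873385392469
```

```bash
python3 -m jog '[[[-0.005,0.004,0],[0,0,-0.113],-1],[[-0.010,0.006,0],[0,0,-0.226],-1],[[-0.020,0.01,0],[0,0,-0.339],-1],[[-0.030,0.015,0],[0,0,-0.452],-1],[[-0.040,0.02,0],[0,0,-0.565],-1]]'
python3 -m jog '[[[-0.008,0.004,0],[0,0,-0.113],-1],[[-0.016,0.008,0],[0,0,-0.226],-1],[[-0.024,0.012,0],[0,0,-0.339],-1],[[-0.032,0.018,0],[0,0,-0.452],-1],[[-0.0395,0.0228,0],[0,0,-0.565],-1]]'
python3 -m jog '[[[0,0,0],[0,0,-0.113],-1],[[0,0,0],[0,0,-0.226],-1],[[0,0,0],[0,0,-0.339],-1],[[0,0,0],[0,0,-0.452],-1],[[0,0,0],[0,0,-0.565],-1]]'
python3 -m jog '[[[0,0,0],[0,0,-0.113],-1],[[0,0,0],[0,0,-0.226],-1],[[0,0,0],[0,0,-0.339],-1],[[0,0,0],[0,0,-0.452],-1],[[0,0,0],[0,0,-0.565],-1]]'
python3 -m jog '[[[0,0,-0.01],[0,0,-0.113],-1],[[0,0,-0.02],[0,0,-0.226],-1],[[0,0,-0.03],[0,0,-0.339],-1],[[0,0,-0.04],[0,0,-0.452],-1],[[0,0,-0.04],[0,0,-0.565],-1]]'
python3 -m jog '[[[0,0,0],[0,0,0],-1],[[0,0,0],[0,0,0],-1],[[0,0,0],[0,0,0],-1]]'
python3 - <<'E'
from h import *
import pickle
s=r.sense();print(s['tool_pos'],zyaw(s),s['ft_force'],s['joint_pos'])
m,_=snap('wrist','w13',None,1.5);pickle.dump((m,s),open('w13.pkl','wb'))
E
```

```text
time: 19.1
tool_pos: [513.9, -67.1, 238.3]
tcp_rot: [105.1, 89.9, 167.2]
ft_force: [0.4, -1.1, -0.2]
finger_gap: -0.1
time: 19.52
tool_pos: [474.4, -44.1, 238.5]
tcp_rot: [137.9, 89.9, 167.7]
ft_force: [-0.1, -0.2, 0.9]
finger_gap: -0.1
time: 19.93
tool_pos: [474.8, -44.4, 238.6]
tcp_rot: [172.4, 89.9, 169.8]
ft_force: [0.5, 0.8, 0.3]
finger_gap: -0.0
time: 20.35
tool_pos: [474.8, -44.4, 238.5]
tcp_rot: [-156.2, 89.9, 168.8]
ft_force: [0.1, 0.6, -0.8]
finger_gap: 0.1
time: 20.77
tool_pos: [473.5, -44.2, 196.2]
tcp_rot: [-124.2, 89.7, 168.4]
ft_force: [-0.7, -0.9, -0.8]
finger_gap: 0.2
time: 21.02
tool_pos: [475.3, -44.5, 199.5]
tcp_rot: [-137.6, 90.0, 155.6]
ft_force: [-1.0, 0.1, 0.1]
finger_gap: -0.2
[475.33943287 -44.53698089 199.49047858] -66.81956652518726 [-1.03387635  0.09073958  0.13814861] [-1.15100169e+01 -1.06163025e+01  1.07194516e+02  1.21867762e-03
  8.34270785e+01  5.53094099e+01]
```

View pics/w13.png

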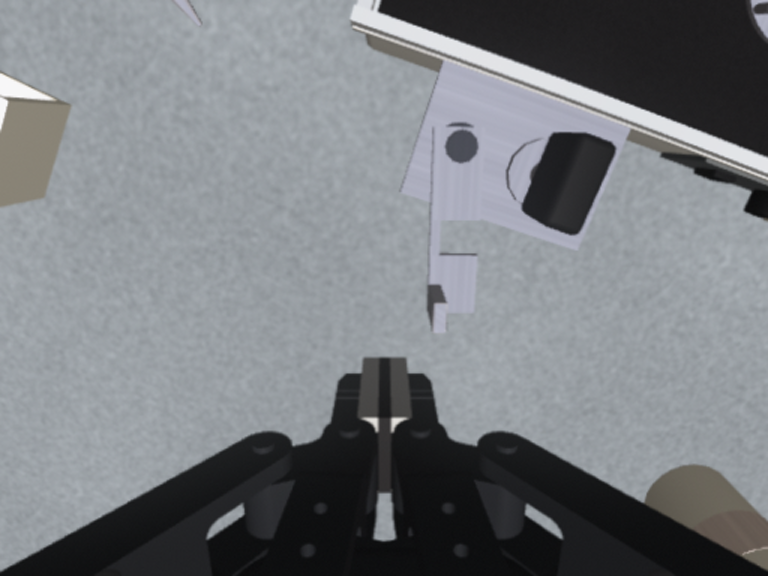

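```bash
python3 -m jog '[[[0,0,-0.015],[0,0,0],-1],[[0,0,-0.03],[0,0,0],-1],[[0,0,-0.05],[0,0,0],-1],[[0,0,-0.065],[0,0,0],-1],[[0,0,-0.07],[0,0,0],-1]]'
python3 -m jog '[[[0,0,0],[0,0,0],-1],[[0,0,0],[0,0,0],-1]]'
python3 - <<'E'
from h import *
import pickle
s=r.sense();print(s['tool_pos'],zyaw(s),s['ft_force'])
m,_=snap('wrist','w14',None,1.5);pickle.dump((m,s),open('w14.pkl','wb'))
E
```

```text
time: 21.48
tool_pos: [473.9, -44.2, 127.1]
tcp_rot: [-124.6, 89.8, 168.5]
ft_force: [-0.1, 0.4, -0.7]
finger_gap: -0.1
time: 21.65
tool_pos: [475.6, -44.6, 130.1]
tcp_rot: [53.4, 90.0, -13.6]
ft_force: [-0.1, -0.2, 0.9]
finger_gap: 0.1
[475.60507109 -44.57768649 130.13000984] -66.98387652462738 [-0.09968252 -0.17696694  0.88590855]
```

View pics/w14.png

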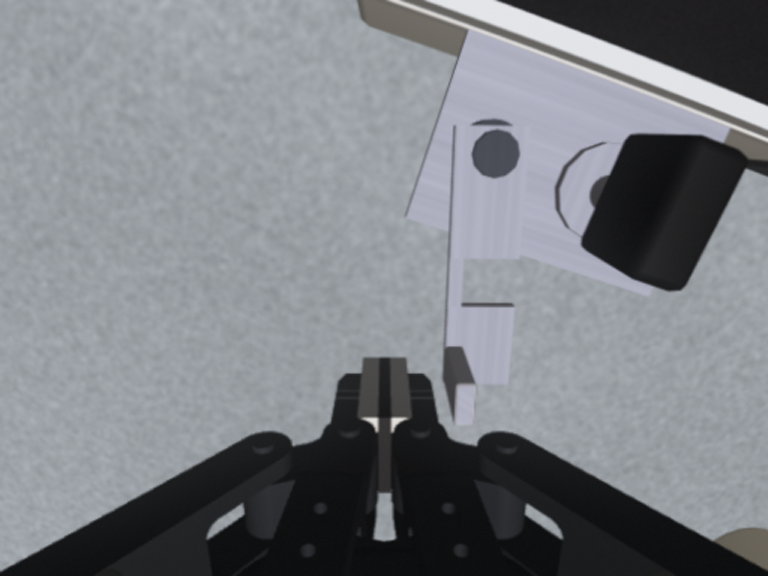

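```bash
cat > arc.py <<'E'
from h import *
np.set_printoptions(precision=4,suppress=True)
pv=np.array([550.7,-47.7]);yaw=np.radians(4.8);ex=np.array([np.cos(yaw),np.sin(yaw)]);ey=np.array([-ex[1],ex[0]])
def P(th,h=14.5,out=0):
    a=-np.cos(th)*ey-np.sin(th)*ex; l=np.cos(th)*ex-np.sin(th)*ey
    return pv+(69+out)*a-(12+h)*l, np.degrees(np.arctan2(l[1],l[0]))
if __name__=='__main__':
    s=r.sense();p=s['tool_pos'];y=zyaw(s);print(p,y)
    for th in [1.26,1.16,1.06,.96,.86,.76,.66,.56,.46,.36,.26,.16,.06,0,-.05]:
        q,g=P(th,14.5,3);print(th,(q-p[:2])/1000,np.radians(g-y).round(3),q.round(1))
E
python3 arc.py
```

```text
[476.0621 -44.6947 130.7299] -66.99944131381393
1.26 [-0.002  -0.0062] -0.007 [474.  -50.9]
1.16 [-0.0013 -0.0139] 0.093 [474.7 -58.6]
1.06 [ 0.0001 -0.0214] 0.193 [476.2 -66.1]
0.96 [ 0.0024 -0.0287] 0.293 [478.4 -73.4]
0.86 [ 0.0053 -0.0358] 0.393 [481.3 -80.5]
0.76 [ 0.0089 -0.0426] 0.493 [485.  -87.3]
0.66 [ 0.0132 -0.0489] 0.593 [489.2 -93.6]
0.56 [ 0.0181 -0.0548] 0.693 [494.1 -99.5]
0.46 [ 0.0235 -0.0602] 0.793 [ 499.6 -104.9]
0.36 [ 0.0295 -0.065 ] 0.893 [ 505.6 -109.7]
0.26 [ 0.0359 -0.0692] 0.993 [ 512.  -113.9]
0.16 [ 0.0427 -0.0728] 1.093 [ 518.8 -117.5]
0.06 [ 0.0499 -0.0756] 1.193 [ 525.9 -120.3]
0 [ 0.0543 -0.077 ] 1.253 [ 530.3 -121.7]
-0.05 [ 0.058  -0.0779] 1.303 [ 534.  -122.6]
```

```bash
python3 -m jog '[[[-0.0015,-0.003,-0.001],[0,0,0],-1],[[-0.002,-0.0062,-0.002],[0,0,0],-1],[[-0.0017,-0.010,-0.002],[0,0,0.045],-1],[[-0.0013,-0.0139,-0.002],[0,0,0.093],-1],[[-0.0006,-0.0176,-0.002],[0,0,0.143],-1]]'
python3 - <<'E'
from h import *
import pickle
s=r.sense();print(s['tool_pos'],zyaw(s),s['ft_force'])
m,_=snap('wrist','w15',None,1.5)
E
```

```text
time: 22.12
tool_pos: [475.0, -62.6, 128.1]
tcp_rot: [53.4, 89.9, -5.3]
ft_force: [-0.4, 0.9, 0.7]
finger_gap: 0.0
[475.00268326 -62.55782211 128.13539629] -58.703017644134825 [-0.42596496  0.94157316  0.71214287]
```

View pics/w15.png

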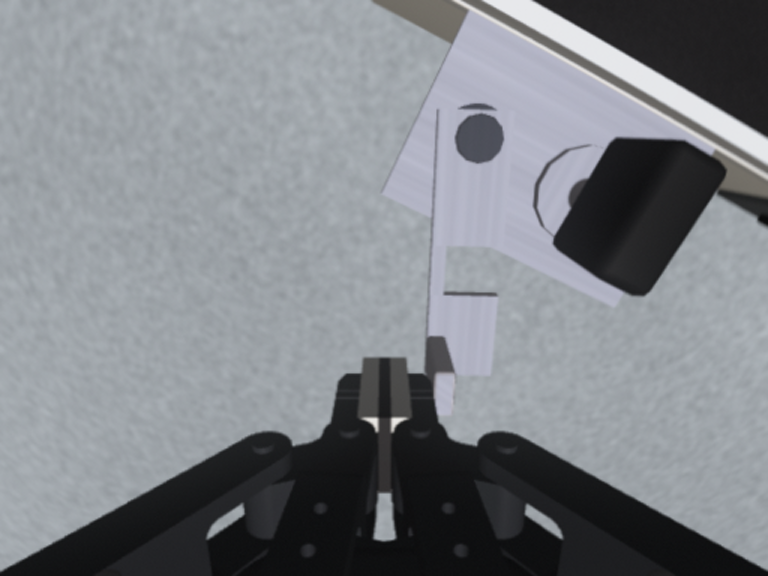

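```bash
python3 -m jog '[[[0.0007,-0.0038,0],[0,0,0.05],-1],[[0.0018,-0.0075,0],[0,0,0.10],-1],[[0.003,-0.0111,0],[0,0,0.15],-1],[[0.0044,-0.0147,0],[0,0,0.20],-1],[[0.0059,-0.0182,0],[0,0,0.25],-1]]'
python3 -m jog '[[[0.0018,-0.0034,0],[0,0,0.05],-1],[[0.0036,-0.0068,0],[0,0,0.10],-1],[[0.0057,-0.0100,0],[0,0,0.15],-1],[[0.0079,-0.0131,0],[0,0,0.20],-1],[[0.0103,-0.0161,0],[0,0,0.25],-1]]'
python3 arc.py | head -1
python3 -c "
from h import *
snap('wrist','w16',None,1.5)"
```

```text
time: 22.58
tool_pos: [480.7, -80.7, 128.0]
tcp_rot: [30.2, 90.0, -14.3]
ft_force: [-0.9, 1.0, 1.3]
finger_gap: -0.2
time: 23.0
tool_pos: [490.9, -96.9, 127.9]
tcp_rot: [-34.6, 90.0, -64.7]
ft_force: [-0.9, 0.7, 0.3]
finger_gap: -0.2
[490.948  -96.8507 127.8699] -30.129731222486004
```

View pics/w16.png

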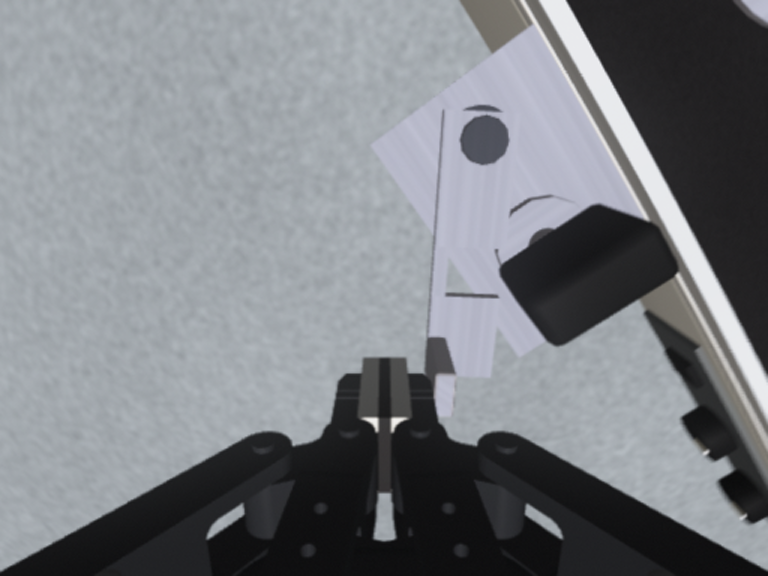

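```bash
python3 -m jog '[[[0.0025,-0.003,0],[0,0,0.05],-1],[[0.0051,-0.0057,0],[0,0,0.10],-1],[[0.0079,-0.0083,0],[0,0,0.15],-1],[[0.0109,-0.0107,0],[0,0,0.20],-1],[[0.0139,-0.0131,0],[0,0,0.25],-1]]'
python3 -c "
from h import *
snap('wrist','w17',None,1.5)"
```

```text
time: 23.47
tool_pos: [504.8, -109.9, 127.7]
tcp_rot: [-97.4, 90.0, -113.3]
ft_force: [-0.7, 0.2, 1.6]
finger_gap: 0.0
```

View pics/w17.png

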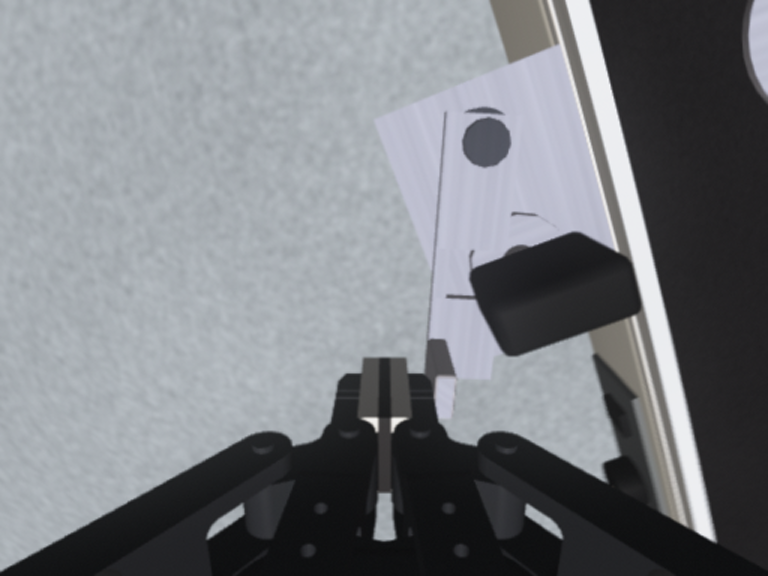

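```bash
python3 -m jog '[[[0.0032,-0.0022,0],[0,0,0.05],-1],[[0.0064,-0.0042,0],[0,0,0.10],-1],[[0.0098,-0.006,0],[0,0,0.15],-1],[[0.0132,-0.0078,0],[0,0,0.20],-1]]'
python3 -m jog '[[[0.0018,-0.0007,0],[0,0,0.025],-1],[[0.0036,-0.0014,0],[0,0,0.05],-1],[[0.0054,-0.0021,0],[0,0,0.075],-1],[[0.0072,-0.0028,0],[0,0,0.10],-1]]'
python3 -c "
from h import *
print(r.sense()['tool_pos'],zyaw())
snap('wrist','w18',None,1.5)"
```

```text
time: 23.85
tool_pos: [517.9, -117.5, 127.7]
tcp_rot: [-104.5, 90.0, -109.0]
ft_force: [-0.9, -0.3, -0.6]
finger_gap: 0.5
time: 24.18
tool_pos: [525.1, -120.3, 127.7]
tcp_rot: [-102.8, 90.0, -101.6]
ft_force: [-1.1, -0.7, 1.3]
finger_gap: -0.0
[ 525.12195229 -120.30327634  127.69756808] 1.2018471089693767
```

View pics/w18.png

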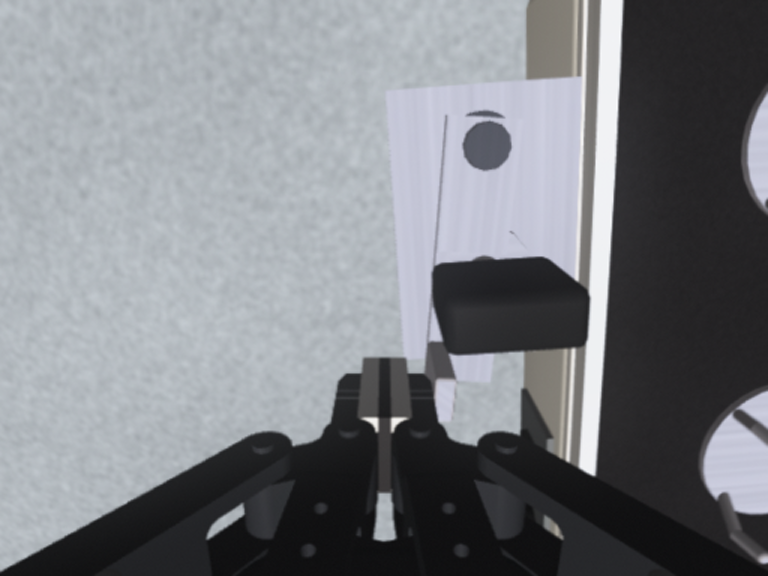

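```bash
python3 -m jog '[[[0.001,-0.0004,0],[0,0,0.02],-1],[[0.002,-0.0007,0],[0,0,0.035],-1],[[0.003,-0.001,0],[0,0,0.05],-1],[[0.003,-0.001,0],[0,0,0.05],-1]]'
python3 -m jog '[[[0.001,0,0],[0,0,0.01],-1],[[0.001,0,0],[0,0,0.01],-1]]'
```

```text
time: 24.57
tool_pos: [528.4, -121.2, 127.6]
tcp_rot: [-39.7, 90.0, -35.5]
ft_force: [-1.1, -0.0, 1.2]
finger_gap: -0.0
time: 24.73
tool_pos: [529.3, -121.1, 127.5]
tcp_rot: [-3.3, 90.0, 1.5]
ft_force: [-0.2, -0.2, -0.1]
finger_gap: 0.1
```

```bash
python3 -m jog '[[[0.001,0,0],[0,0,0],-1],[[0.001,0,0],[0,0,0],-1]]'
python3 -m jog '[[[0.001,0,0],[0,0,0],-1],[[0.001,0,0],[0,0,0],-1]]'
```

```text
time: 24.9
tool_pos: [530.3, -121.1, 127.5]
tcp_rot: [-0.1, 90.0, 4.7]
ft_force: [-0.4, -0.3, 0.7]
finger_gap: -0.1
time: 25.07
tool_pos: [531.3, -121.1, 127.5]
tcp_rot: [15.2, 90.0, 19.9]
ft_force: [-0.5, -0.7, -0.9]
finger_gap: 0.1
```

```bash
python3 -m jog '[[[0.0007,0,0],[0,0,0],-1],[[0.0007,0,0],[0,0,0],-1]]'
python3 -m jog '[[[0.0007,0,0],[0,0,0],-1],[[0.0007,0,0],[0,0,0],-1]]'
python3 -c "
from h import *
print(r.sense()['tool_pos'],zyaw())
snap('wrist','w19',None,1.5)
crop('w19','w19c',(240,50,400,290),3)"
```

```text
time: 25.23
tool_pos: [532.0, -121.1, 127.5]
tcp_rot: [-100.5, 90.0, -95.8]
ft_force: [-0.5, 0.2, -0.3]
finger_gap: -0.1
time: 25.4
tool_pos: [532.7, -121.1, 127.5]
tcp_rot: [24.3, 90.0, 29.1]
ft_force: [-0.6, -1.3, 0.8]
finger_gap: 0.5
[ 532.70340319 -121.10151324  127.48790288] 4.752493723863748
```

View pics/w19c.png

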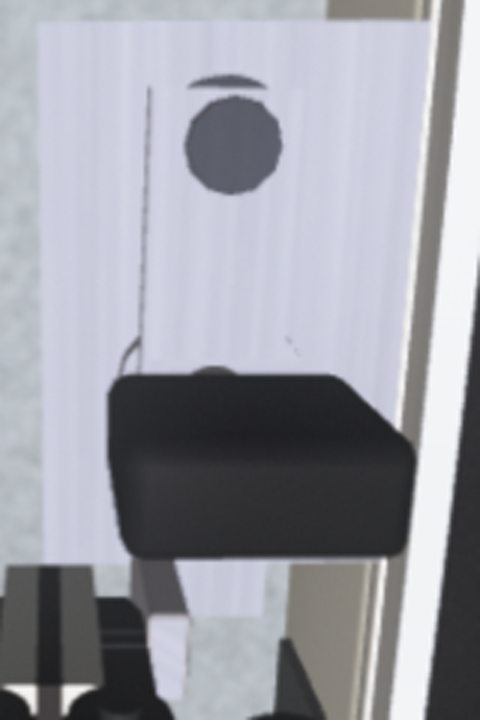

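```bash
python3 -m jog '[[[0.0007,0,0],[0,0,0],-1],[[0.0007,0,0],[0,0,0],-1]]'
python3 -m jog '[[[0.0007,0,0],[0,0,0],-1],[[0.0007,0,0],[0,0,0],-1]]'
python3 -m jog '[[[0.0007,0,0],[0,0,0],-1],[[0.0007,0,0],[0,0,0],-1]]'
```

```text
time: 25.62
tool_pos: [533.4, -121.1, 127.5]
tcp_rot: [-31.9, 90.0, -27.1]
ft_force: [-0.1, -0.0, -0.9]
finger_gap: 0.1
time: 25.78
tool_pos: [534.1, -121.1, 127.5]
tcp_rot: [-135.2, 90.0, -130.4]
ft_force: [-1.4, -0.4, 0.6]
finger_gap: -0.3
time: 25.95
tool_pos: [534.4, -121.1, 127.4]
tcp_rot: [174.6, 89.9, 179.3]
ft_force: [-4.0, -1.4, 1.4]
finger_gap: 0.3
```

```bash
python3 -m jog '[[[0.0004,0,0],[0,0,0],-1],[[0.0004,0,0],[0,0,0],-1]]'
python3 -m jog '[[[-0.001,0,0],[0,0,0],-1],[[-0.004,-0.002,0],[0,0,0],-1],[[-0.012,-0.004,0.002],[0,0,0],-1],[[-0.022,-0.006,0.01],[0,0,0],-1],[[-0.03,-0.006,0.03],[0,0,0],-1]]'
python3 -m jog '[[[-0.01,0.01,0.03],[0,0,0],-1],[[-0.02,0.02,0.06],[0,0,0],-1],[[-0.02,0.03,0.09],[0,0,0],-1],[[-0.02,0.03,0.11],[0,0,0],-1],[[-0.02,0.03,0.11],[0,0,0],-1]]'
python3 -m jog '[[[0,0,0],[0,0,0],-1],[[0,0,0],[0,0,0],-1]]'
python3 -c "
from h import *
import pickle
s=r.sense();print(s['tool_pos'],zyaw())
m,_=snap('wrist','w20',None,1.5);pickle.dump((m,s),open('w20.pkl','wb'))
snap('scene','s20',(160,120,290,220),6)"
```

```text
time: 26.12
tool_pos: [534.5, -121.2, 127.4]
tcp_rot: [173.2, 89.9, 178.0]
ft_force: [-6.0, -1.4, 3.0]
finger_gap: 0.2
time: 26.53
tool_pos: [502.4, -126.7, 154.9]
tcp_rot: [155.2, 89.7, 159.9]
ft_force: [-0.9, -0.5, -0.0]
finger_gap: 0.2
time: 26.95
tool_pos: [487.0, -97.4, 273.7]
tcp_rot: [-20.6, 89.4, -15.8]
ft_force: [0.7, 0.5, 0.9]
finger_gap: 0.1
time: 27.12
tool_pos: [484.7, -97.2, 266.9]
tcp_rot: [151.7, 90.0, 156.5]
ft_force: [-0.4, -0.7, 0.2]
finger_gap: 0.1
[484.68754403 -97.18117522 266.86083907] 4.749657534547102
```

View pics/w20.png

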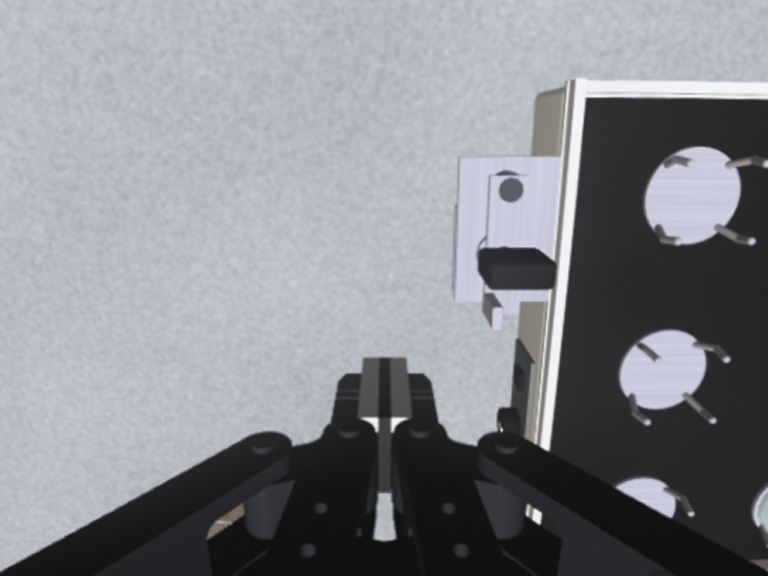

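View pics/s20.png

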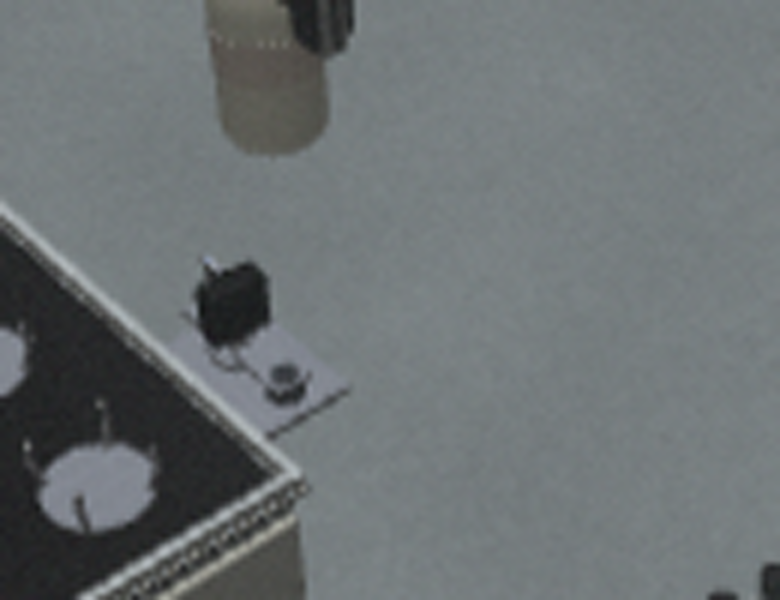

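```bash
python3 -c "
from h import *
crop('w20','w20c',(295,95,385,225),6)"
```

```text
(no output)
```

View pics/w20c.png

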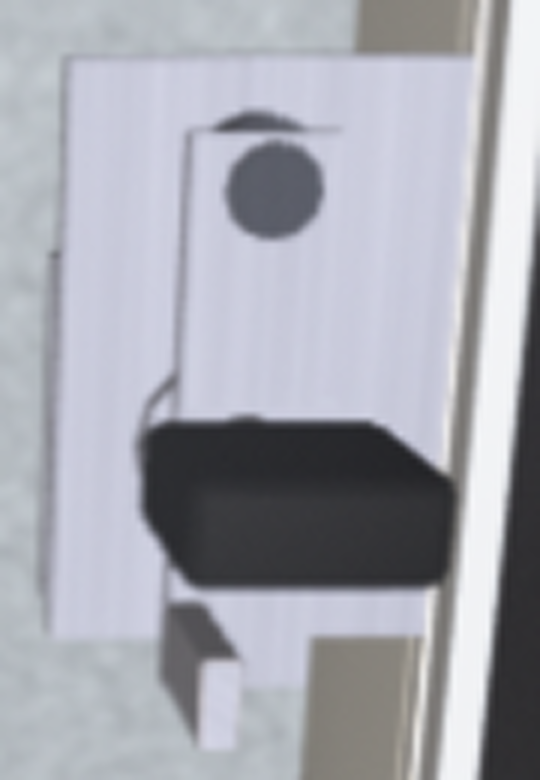

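Run:
```python
from h import *
import pickle
np.set_printoptions(precision=2,suppress=True)
m,s=pickle.load(open('w20.pkl','rb'))
W=lambda x,y:((x+.5)/6-.5+295,(y+.5)/6-.5+95)
a=lambda x,y,z:atz(m,W(x,y),z)
ang=lambda p,q:np.degrees(np.arctan2(*(q-p)[:2]))
print('tab edge',ang(a(66,60,100),a(49,636,100)),'keeper bottom edge z108',ang(a(188,130,108),a(163,600,108)))
print('keeper top edge z112',ang(a(193,132,112),a(181,415,112)))
pv=a(274,190,115);L=np.mean([a(*p,138) for p in [(201,658),(239,658),(236,748),(199,748)]],0)
print(pv,L)
yaw=np.radians(4.8);ex=np.array([np.cos(yaw),np.sin(yaw)]);ey=np.array([-ex[1],ex[0]])
d=(L-pv)[:2];print('lug rel pivot in tab',d@ex,d@ey,'expect -9,-69 ; theta',np.degrees(np.arctan2(-d@ex,-d@ey)-np.arctan2(9,69)))
print('grip top ctr',np.mean([a(*p,151) for p in [(195,490),(450,480),(185,585),(440,585)]],0))
print('neck visible',a(247,417,112), 'collar top edge left',a(139,440,105))
```

```text
tab edge 174.50593605248957 keeper bottom edge z108 174.85287107081555
keeper top edge z112 174.2259722006926
[550.67 -47.02 115.  ] [ 548.21 -116.17  138.  ]
lug rel pivot in tab -8.246142065360297 -68.7025763342865 expect -9,-69 ; theta -0.5871276773506
grip top ctr [554.06 -87.25 151.  ]
neck visible [552.62 -80.49 112.  ] collar top edge left [538.63 -86.86 105.  ]
```

```bash
python3 -c "
from h import *
snap('top','t21',None,1.5)
snap('scene','s21',(165,140,245,200),9)"
```

```text
(no output)
```

View pics/t21.png

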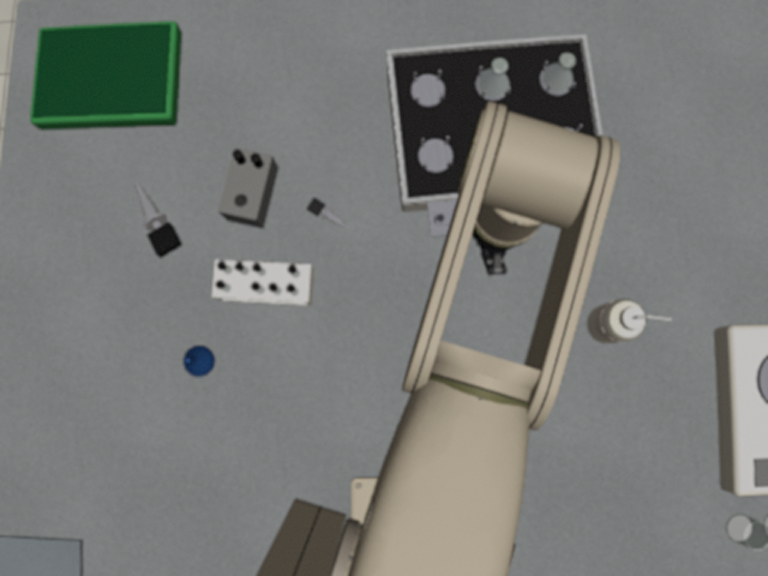

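View pics/s21.png

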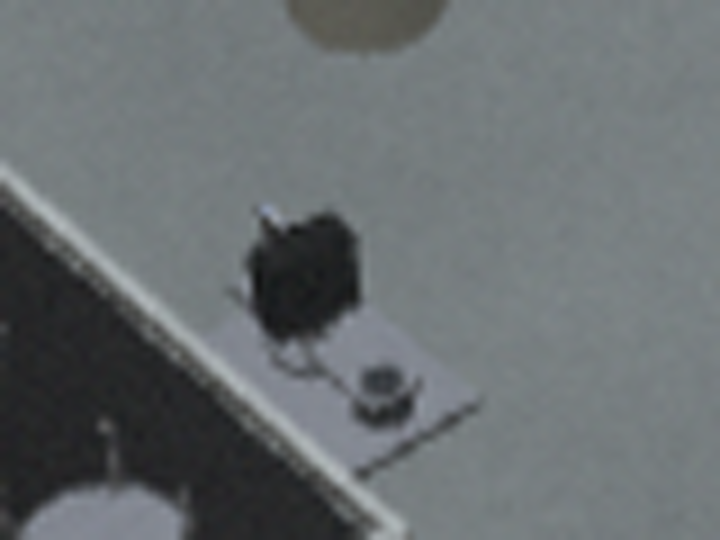

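The bottle at (625,320), the rack at (262,282) and the bulb at (199,361) are all where they began. The pin stands in the tab with the keeper across, and the arm is clear of everything.

```bash
python3 -c "
from h import *
print(order.hand_in())"
```

```text
the job is handed in; nothing more can be done
None
```

The platform is locked: the pin is home through the tab and bracket, the keeper is fully across, and I handed the job in at about 27 s of the 67 s.

- **Pin:** I took the middle-sized pin from the block. The camera showed the bracket hole about 7.6 mm to the tab's -y side. I entered where the two holes overlapped and let the taper draw the platform over. The side force was about 5 N. The upward force rose only at the height where the collar should seat, reading at most 6.4 N (about 9 N of push allowing for the pin's weight).
- **Keeper:** I pushed it by the back of its lug until the force rose to 6 N at the stop, then backed off.
- **Last checks:**
  - The keeper angle measured about 0 (-0.6° from the lug, within 0.4° of the tab's edge from the keeper's edges).
  - The grip is centred over the hole to within about 1 mm.
  - The rack, bottle and bulb are where they were, and the arm touches nothing.
- **Not checked directly:** I could not see under the collar. That it sits flat rests on the force rise at the expected height, and on the keeper, which fits only over a seated collar, swinging fully across.

No check failed or disagreed.

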